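Pack culture dishes in a clip-lid tub

TASK

Pack the three covered culture dishes into the round storage tub as a stack: the largest first, flat on the tub's floor in the middle, then the middle-sized one centred on it, then the smallest centred on top. Then put the lid on the tub and press it down until it snaps fully home, level, under all three clips. Keep the dishes upright throughout and leave the screw-cap jar and the small vial standing where they are.

Things in the scene. Friction and masses are not known exactly. Their poses are not given: they have to be found in the camera images.
- dish_large_mid (a point): The largest covered culture dish, a closed flat round dish with a plain clear cover over a honey-coloured filling, 68 mm in diameter and 18 mm high, stiff and closed all round, its top flat. Point: its centre, 9 mm above its underside; z up. Starts loose on the bench, not in the tub.
- dish_medium_mid (a point): The middle-sized covered culture dish, a closed flat round dish with a plain clear cover over a honey-coloured filling, 54 mm in diameter and 18 mm high, stiff and closed all round, its top flat. Point: its centre, 9 mm above its underside; z up. Starts loose on the bench, not in the tub.
- dish_small_mid (a point): The smallest covered culture dish, a closed flat round dish with a plain clear cover over a honey-coloured filling, 40 mm in diameter and 18 mm high, stiff and closed all round, its top flat. Point: its centre, 9 mm above its underside; z up. Starts loose on the bench, not in the tub.
- tub: Round open tub of frosted grey-blue plastic, fixed to the bench. Outer diameter 126 mm, inner 120, rim 70 mm high, floor 4 mm thick. Origin: centre of its underside; z up. Three grey spring clips outside the rim (at 0, 120, 240 deg from its x axis) reach 74 mm from the axis and 82 mm up; their noses overhang the lid's edge by 1.5 mm. Some 7 N straight down (4 to 12) pushes the lid past them; its weight does not.
- lid_knob (a point): Loose lid of the tub, knob up: plug 112 mm across, 5 mm deep, enters the mouth; disc 130 mm across, 4 mm thick, seats on the rim; centred on top a grey round knob 26 mm in diameter, 24 mm high. Point: centre of the knob, 21 mm above the lid's lowest face, 12 mm above the disc's top; z up. Snapped home it is 86 mm above the tub's underside; unsnapped on the clips, 91 to 97 mm.
- jar_mid (a point): Bystander: screw-cap jar with a blue cap, 52 mm in diameter, 70 mm high, loose, standing among the dishes. Point: half-way up. Not to be moved.
- vial_mid (a point): Bystander: small vial with a white cap, 22 mm in diameter, 45 mm high, loose, standing among the dishes. Point: half-way up. Not to be moved.
Things that resemble listed ones, but are neither listed nor needed, are in the scene too. Leave any red look-alike of the part that bears dish_large_mid alone.

How it is judged:
By the outcome, as a careful person would: the job done as asked, in the order asked, and still so for the second after the job is handed in, with the robot touching nothing.
It also fails if it takes over 120 s, if anything falls off the work surface, if the arm or the gripper's body presses on something with over 40 N, if the wrist force passes 120 N, or if a joint passes its speed limit or range.

ROBOT

A 6-joint arm with a two-finger parallel gripper is mounted at the origin on the work surface. World frame = base frame: x ahead of the robot, y to its left, z up, the work surface at z = 0. Lengths are in m, angles in rad, forces in N, time in s.
With the tool pointing down it reaches from about 0.3 to 1 m from the base axis. Payload 5.1 kg.
Tool frame: the origin (TCP) lies where the fingers leave the gripper's body, on its centre line; the fingertips stand 78 mm ahead of it and the grasp point (between the pads) lies 59 mm ahead of it; z points along the fingers, x is the direction in which the jaws open and shut, and the axes are right-handed (so a half turn about z gives the same grasp; the last joint's range is limited). The gripper opens to 95 mm and grips with 3 to 60 N. Pads are 20 mm wide; open, the fingers measure 119 mm over their backs; the gripper's body (75 mm by 180 mm) begins 59 mm behind the grasp point.
Start: joints at [1.202, 0.124, 1.65, -0, 1.367, -0.083], TCP at [0.183, 0.624, 0.292] pointing down, gripper open.
Joint ranges: [-2.61, 2.61], [-1.02, 2.33], [0.03, 2.71], [-1.35, 4.49], [0.32, 2.68], [-2.91, 2.91]. Speed limits (rad/s): [2.57, 2.57, 3.14, 3.14, 3.14, 3.14].

INTERFACE

Orientations are given as a 3x3 rotation matrix whose columns are the frame's x, y, z axes.
In Python, from workcell import state, optics, manip gives the robot as it stands.
- The arm moves only by the shell command python3 -m crank 'ROWS' [OPENING] [FORCE]. ROWS is text: rows parted by semicolons, each of 4 numbers parted by spaces: the shift along the tool's x, y, z in cm, then the turn about the tool's z in rad. In form: x y z turn; .... A call has 1 to 8 rows; each row is the pose to reach, as a shift and turn from the pose measured when the call began, along the tool's axes at that moment; what a row does not reach only later rows make up. A row lasts 1/10 s, in which the tool goes at most 50 mm and 8.59 degrees, less where a joint would pass 70% of its speed; a pose out of reach is approached as far as the arm can. A call with a gripper value outside its range is refused whole. OPENING is the opening, from 0 (shut) to 1 (fully open), set as the call begins (- or left out, the last holds). The fingers move at their own pace and stop on an object; FORCE is the grip in N (left out, the last holds). Time passes only in rows, so rows that repeat a pose let the fingers close. It gives the time, the measured TCP pose, the force and the opening at its end, in the units of the state.
- state(): the state, without advancing time (a new reading comes with each control period).
- optics.read_camera(name): name is "side" or "top"; returns a dict with "frame" (480x640x3 uint8, red, green, blue), "vfov" (degrees; the focal length in pixels is half the picture's height over the tangent of half this angle, whatever the lens; pixels are square), "cx", "cy" (the principal point, pixels), "eye" and "orientation" of the camera in the world. Camera axes: x right, y down, z forward; pixel columns grow to the right and rows downward; lengths in m; the calibration is good to about 2 mm. A picture is of the moment at which its call begins. There is no depth.
- manip.job_done(): hands the job in, once; it reports no verdict.
The state is a dict: "time": time; "qpos": joint angles; "joint_vel": joint speeds; "joint_efforts": joint torques, N m; "tcp_pos": TCP position; "orientation": TCP orientation; "force": force on the tool from outside, world axes, zero at the start; "ft_torque": the same for the moment, N m; "opening": finger opening in m.
Only numpy, scipy, OpenCV 4.12 (cv2) and the standard library are available. Lean on these libraries where they do the work, as an engineer would, in place of code of your own. Each camera call takes 0.05 s, during which the arm holds its last target.

## Working session

There is one attempt and no reset: what is moved stays moved. The work goes in short steps, Python scripts to look and compute and a shell command to move; the robot and the scene stay as the last step left them, time stands still between calls to the robot, and variables do not carry over. Pictures are saved under pics/ and viewed, and the job is handed in when it is done.

```bash
ls; mkdir -p pics; python3 - <<'E'
from workcell import state, optics
import cv2
s=state();print(s)
for n in("side","top"):
    r=optics.read_camera(n);cv2.imwrite(f"pics/{n}0.png",r["frame"][:,:,::-1])
    print({k:v for k,v in r.items() if k!="frame"})
E
```

```text
pics
{'time': 0.0, 'qpos': array([ 1.20242311e+00,  1.24484467e-01,  1.65165153e+00,  1.16466631e-05,
        1.36751274e+00, -8.25930740e-02]), 'joint_vel': array([ 0.0010207 , -0.00079329,  0.00104681,  0.00037793,  0.00324391,
       -0.00123078]), 'joint_efforts': array([ 8.59364513e-05, -4.17605495e+01, -3.59929383e+01,  7.74267898e-02,
        4.91465314e-02, -1.77359789e-04]), 'tcp_pos': array([0.18308683, 0.62318209, 0.29101353]), 'orientation': array([[ 2.81907534e-01,  9.59441285e-01, -7.51034298e-04],
       [ 9.59439392e-01, -2.81908476e-01, -1.91404385e-03],
       [-2.04813562e-03, -1.80988510e-04, -9.99997886e-01]]), 'force': array([-0.57130044,  0.03313842,  0.43463884]), 'ft_torque': array([ 0.02156104,  0.0277359 , -0.02233036]), 'opening': 0.09502016392395103}
{'vfov': 55.931830211638534, 'cx': 318.4680215793357, 'cy': 240.12723850221334, 'eye': array([0.15825771, 0.44700727, 0.54924856]), 'orientation': array([[-0.72795565, -0.43820902,  0.52730771],
       [-0.68562063,  0.46774991, -0.5577942 ],
       [-0.00221768, -0.76758249, -0.64094634]])}
{'vfov': 52.48114089107324, 'cx': 323.15191191885293, 'cy': 240.01671750554775, 'eye': array([0.41239834, 0.00643231, 1.02998687]), 'orientation': array([[ 0.0123487 , -0.98750076,  0.15712976],
       [-0.99957411, -0.01634624, -0.02417423],
       [ 0.02644055, -0.15676432, -0.98728205]])}
```

View pics/side0.png

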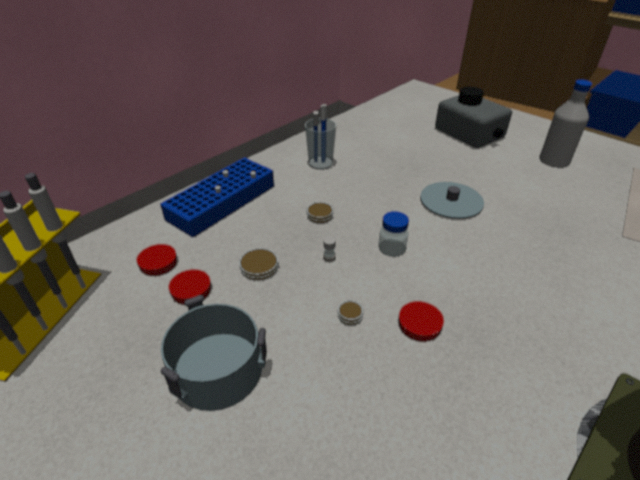

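View pics/top0.png

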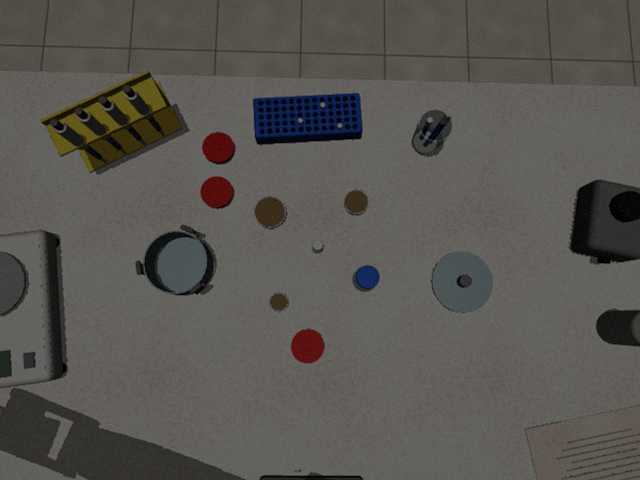

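The honey-coloured dishes appear in top at (270,212) large, (356,202) medium and (279,302) small. The three red discs at (219,148), (217,192) and (308,346) are look-alikes to leave alone. I'll enlarge both views to confirm.

```bash
python3 - <<'E'
import cv2,numpy as np
a=cv2.imread("pics/top0.png");b=cv2.imread("pics/side0.png")
g=lambda i:np.clip(255*(i/255.)**0.6,0,255).astype(np.uint8)
cv2.imwrite("pics/tc.png",g(cv2.resize(a[170:330,120:320],None,fx=3.75,fy=3.75,interpolation=2)))
cv2.imwrite("pics/tc2.png",g(cv2.resize(a[170:330,310:510],None,fx=3.75,fy=3.75,interpolation=2)))
cv2.imwrite("pics/sc.png",g(cv2.resize(b[180:420,130:450],None,fx=2.5,fy=2.5,interpolation=2)))
E
```

```text
(no output)
```

View pics/tc.png

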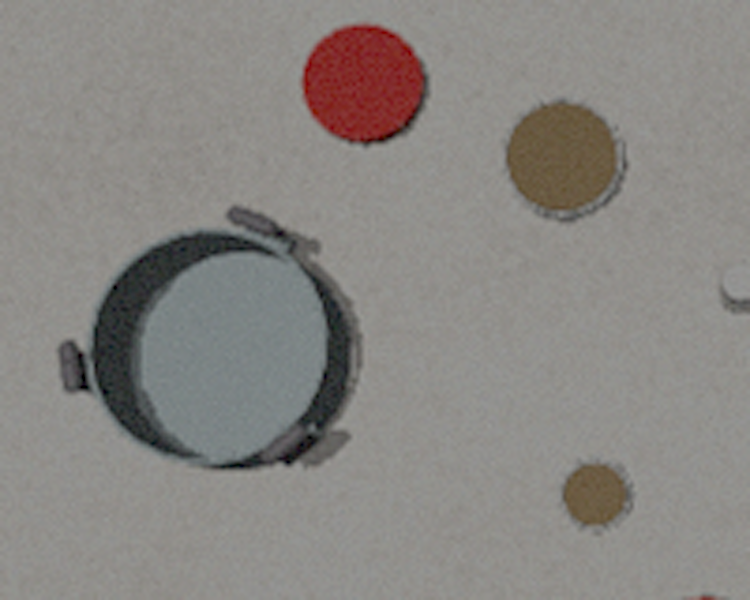

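View pics/tc2.png

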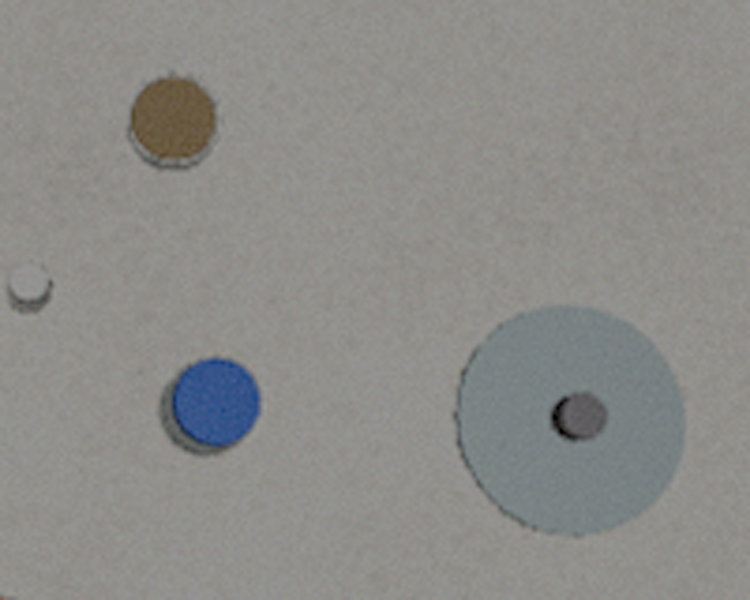

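View pics/sc.png

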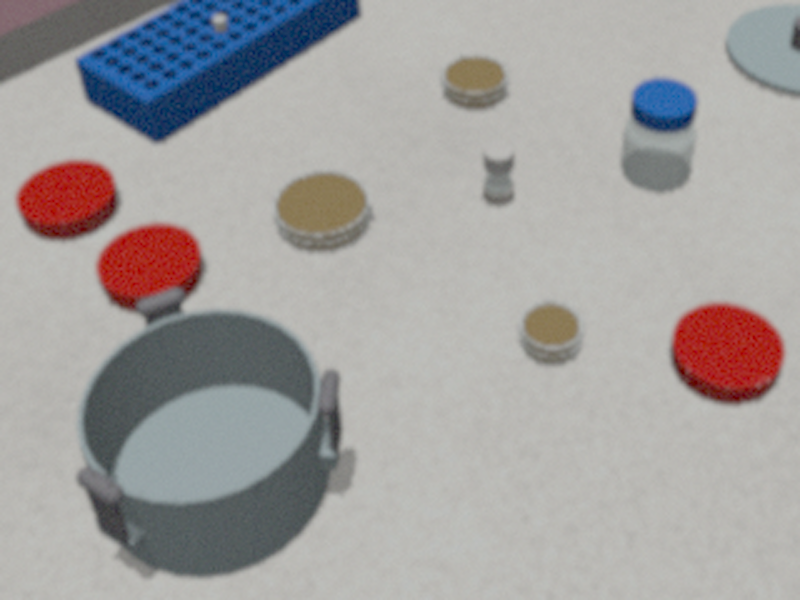

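The crops agree. In top, the large dish is at (270,212), medium (356,202), small (279,302), tub (180,263), lid knob (464,281), jar (367,278) and vial (318,246). Next I'll fit their positions.

```bash
cat > h.py <<'E'
import cv2,numpy as np
from workcell import state, optics
from scipy.optimize import least_squares
def cam(n,f=None):
    r=optics.read_camera(n)
    r["f"]=240/np.tan(np.radians(r["vfov"])/2)
    r["img"]=r["frame"][:,:,::-1].copy()
    if f: cv2.imwrite(f"pics/{f}.png",r["img"])
    return r
def unproj(r,uv,z):
    uv=np.atleast_2d(uv).astype(float)
    d=np.c_[(uv[:,0]-r["cx"])/r["f"],(uv[:,1]-r["cy"])/r["f"],np.ones(len(uv))]@np.array(r["orientation"]).T
    t=(z-r["eye"][2])/d[:,2]
    return (r["eye"]+d*t[:,None])[:,:2]
def proj(r,p):
    c=(np.atleast_2d(p)-r["eye"])@np.array(r["orientation"])
    return np.c_[c[:,0]/c[:,2]*r["f"]+r["cx"],c[:,1]/c[:,2]*r["f"]+r["cy"]]
def ring(c,R,z,n=72):
    t=np.linspace(0,2*np.pi,n);return np.c_[c[0]+R*np.cos(t),c[1]+R*np.sin(t),np.full(n,z)]
def mask(img,kind):
    i=cv2.GaussianBlur(img,(3,3),0)
    h=cv2.cvtColor(i,cv2.COLOR_BGR2HSV)
    if kind=="honey": return cv2.inRange(h,(10,80,30),(28,255,220))
    if kind=="blue": return cv2.inRange(h,(105,140,40),(125,255,255))
    if kind=="lid": return cv2.inRange(h,(80,20,60),(110,90,255))
def blobs(r,kind,z,amin=60):
    m=mask(r["img"],kind)
    out=[]
    for c in cv2.findContours(m,cv2.RETR_EXTERNAL,cv2.CHAIN_APPROX_NONE)[0]:
        if cv2.contourArea(c)<amin: continue
        p=unproj(r,c[:,0],z)
        s=least_squares(lambda q:np.hypot(p[:,0]-q[0],p[:,1]-q[1])-q[2],[*p.mean(0),.03],loss="soft_l1",f_scale=.001)
        out.append((c[:,0].mean(0).round(),s.x.round(4),round(float(np.abs(s.fun).mean()),4)))
    return out
def draw(r,rings,f,box,k):
    g=np.clip(255*(r["img"]/255.)**0.6,0,255).astype(np.uint8)
    x0,y0,x1,y1=box
    g=cv2.resize(g[y0:y1,x0:x1],None,fx=k,fy=k,interpolation=2)
    for c,R,z,col in rings:
        q=((proj(r,ring(c,R,z))-[x0,y0]+.5)*k).round().astype(np.int32)
        cv2.polylines(g,[q],True,col,1)
    cv2.imwrite(f"pics/{f}.png",g)
E
python3 - <<'E'
from h import *
for n in("top","side"):
    r=cam(n)
    for k,z in(("honey",.018),("blue",.07),("lid",.009)):
        for b in blobs(r,k,z): print(n,k,*b)
    if n=="top":T=r
    else:S=r
print("tub top guess",unproj(T,[[180,263]],.07), "knob", unproj(T,[[464.5,281]],.033), unproj(S,[[453,188]],.033))
print("vial",unproj(T,[[317.5,245]],.045),unproj(S,[[329.5,242]],.045))
E
```

```text
top honey [278. 301.] [0.4439 0.0726 0.0155] 0.0004
top honey [269. 211.] [0.633  0.0963 0.0295] 0.0005
top honey [356. 201.] [ 0.6587 -0.0869  0.0225] 0.0005
top honey [111. 123.] [0.8324 0.433  0.1155] 0.0186
top blue [367. 277.] [ 0.493  -0.1048  0.0218] 0.0004
top blue [307. 115.] [0.828  0.0198 0.0847] 0.0242
top lid [462. 281.] [ 0.4915 -0.3123  0.0628] 0.0005
top lid [183. 260.] [0.5207 0.2758 0.0542] 0.004
side honey [350. 310.] [0.4444 0.0735 0.0147] 0.0005
side honey [258. 261.] [0.6336 0.0972 0.0285] 0.0005
side honey [320. 210.] [ 0.6592 -0.0863  0.0204] 0.0009
side honey [ 36. 277.] [0.9716 0.5812 0.2723] 0.0356
side honey [617. 135.] [ 0.3488 -0.8787  0.0633] 0.0081
side honey [541.  50.] [ 0.8679 -1.5067  0.634 ] 0.1278
side blue [395. 222.] [ 0.4901 -0.0983  0.0254] 0.0023
side blue [217. 195.] [0.7854 0.055  0.0978] 0.0209
side blue [582.  85.] [ 0.4798 -0.9692  0.0387] 0.0077
side blue [616. 104.] [ 0.0668 -0.9898  0.3769] 0.0363
side blue [627.   6.] [ 0.6308 -2.0523  0.1208] 0.0168
side lid [209. 343.] [0.562  0.2536 0.0697] 0.0008
side lid [452. 200.] [ 0.4921 -0.3111  0.0633] 0.0008
side lid [321. 140.] [275.2691 260.9193 378.8659] 0.0106
tub top guess [[0.51475336 0.26398958]] knob [[ 0.49031597 -0.31064294]] [[ 0.49538601 -0.31444526]]
vial [[ 0.5586528  -0.00625143]] [[ 0.55569287 -0.00120147]]
```

```bash
cat > tub.py <<'E'
from h import *
import sys
c=[float(sys.argv[1]),float(sys.argv[2])]
R=[(c,.063,.07,(0,0,255)),(c,.060,.07,(0,255,0)),(c,.060,.004,(255,0,0))]
T=cam("top");S=cam("side")
draw(T,R,"tt"+sys.argv[3],(120,210,240,310),5)
draw(S,R,"ss"+sys.argv[3],(150,285,290,410),5)
a=cv2.imread("pics/tt"+sys.argv[3]+".png");b=cv2.imread("pics/ss"+sys.argv[3]+".png")
a=cv2.resize(a,(400,333));b=cv2.resize(b,(400,357))
o=np.zeros((357,800,3),np.uint8);o[:333,:400]=a;o[:,400:]=b
cv2.imwrite("pics/ts"+sys.argv[3]+".png",o)
E
python3 tub.py .515 .265 1
```

```text
(no output)
```

View pics/tt1.png

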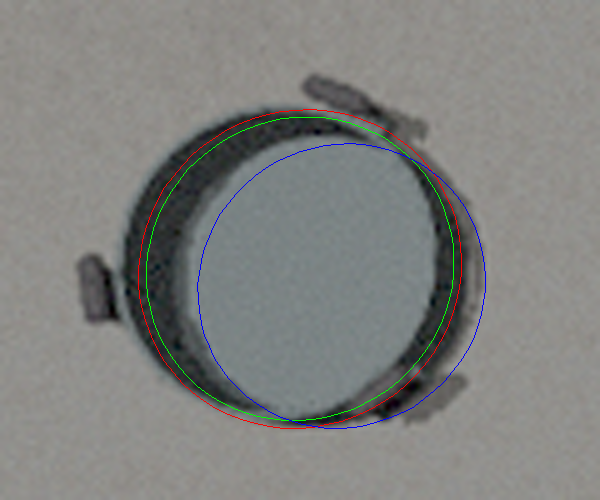

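View pics/ss1.png

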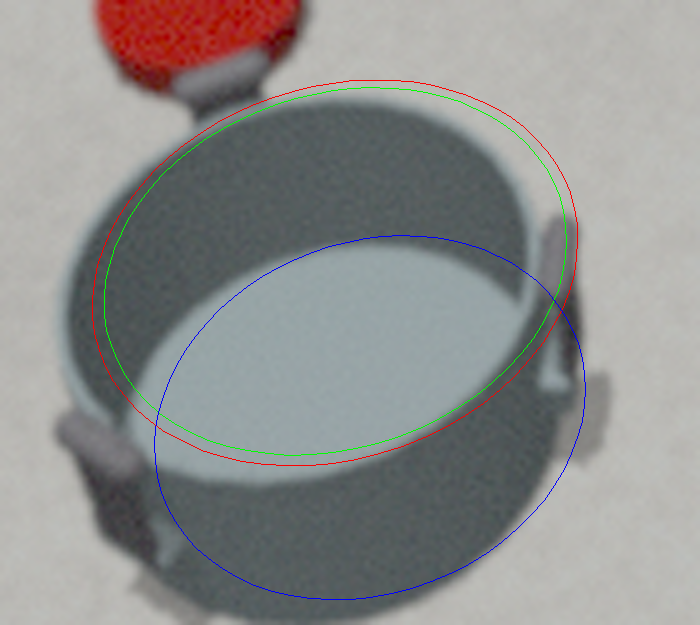

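```bash
python3 tub.py .516 .271 2
```

```text
(no output)
```

View pics/tt2.png

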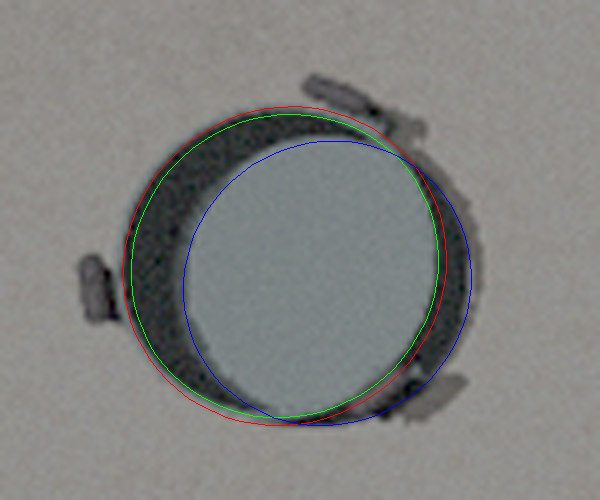

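View pics/ss2.png

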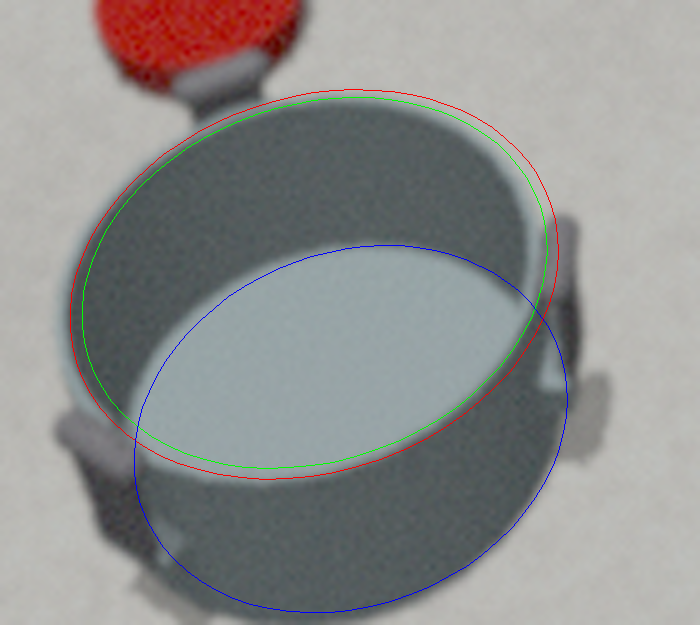

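```bash
python3 tub.py .5165 .2735 3
```

```text
(no output)
```

View pics/tt3.png

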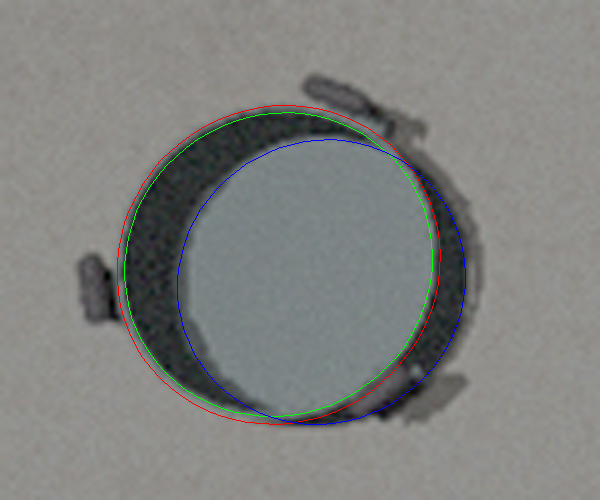

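View pics/ss3.png

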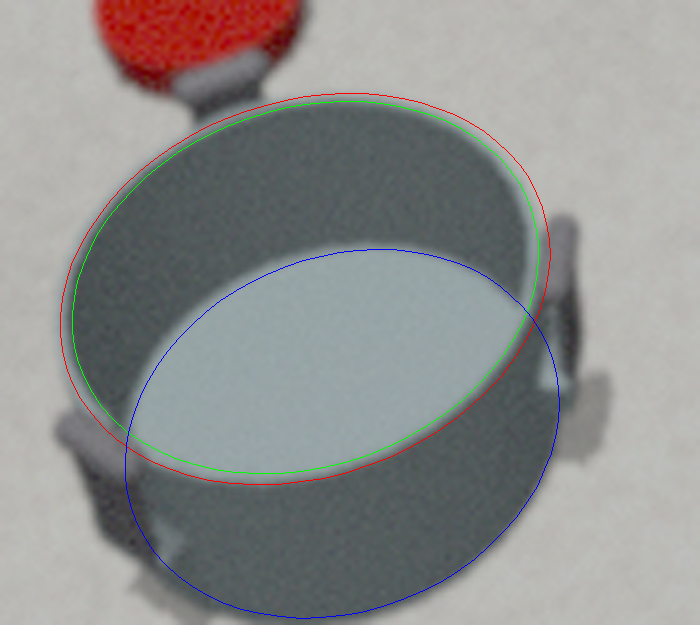

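```bash
cat > go.py <<'E'
import sys,numpy as np
from workcell import state
# go.py x y z_tip [angle_deg of tool x]
s=state();x,y,zt=map(float,sys.argv[1:4]);a=np.radians(float(sys.argv[4]) if len(sys.argv)>4 else 0)
R=np.array(s["orientation"]);p=s["tcp_pos"]
d=R.T@(np.array([x,y,zt+.078])-p)*100
cur=np.arctan2(R[1,0],R[0,0]);t=(cur-a+np.pi/2)%np.pi-np.pi/2
print("t",round(s["time"],2),"shift cm",d.round(2),"turn",round(t,3),"tip",(p+R[:,2]*.078).round(4),"F",s["force"].round(1),"open",round(s["opening"],4),"q",s["qpos"].round(2), "tilt",R[:2,2].round(4))
E
python3 go.py .633 .0967 .15
```

```text
t 0.5 shift cm [-37.87  58.     6.43] turn 1.285 tip [0.1833 0.6236 0.2142] F [-0.2  0.3  1.1] open 0.0948 q [ 1.2   0.12  1.65 -0.    1.37 -0.08] tilt [ 0.     -0.0001]
```

```bash
python3 -m crank '-2.4 3.6 0 0.14; -4.8 7.2 0 0.28; -7.2 10.8 0 0.42; -9.6 14.4 0 0.56; -12 18 0 0.7; -14.4 21.6 0 0.84; -16.8 25.2 0 0.98; -19.2 28.8 0 1.12' 1 20; python3 go.py .633 .0967 .10
```

```text
time: 1.3
tcp_pos: [0.4063, 0.3567, 0.2926]
orientation: [[0.987, 0.159, 0.001], [0.159, -0.987, 0.0], [0.001, -0.0, -1.0]]
force: [1.5, 0.2, 0.6]
opening: 0.0955
t 1.3 shift cm [18.25 29.28 11.46] turn 0.159 tip [0.4064 0.3568 0.2146] F [1.5 0.2 0.6] open 0.0955 q [ 0.62 -0.12  1.89 -0.    1.37  0.46] tilt [0.0007 0.0004]
```

```bash
python3 -m crank '2.3 3.7 1 0.04; 4.6 7.4 2 0.08; 6.9 11 3.5 0.12; 9.2 14.7 5 0.16; 11.5 18.4 7 0.16; 13.8 22 8.5 0.16; 16.1 25.7 10 0.16; 18.25 29.28 11.46 0.16'; python3 -m crank '0 0 0 0;0 0 0 0'; python3 go.py .633 .0967 .004
```

```text
time: 2.1
tcp_pos: [0.6341, 0.0951, 0.1775]
orientation: [[1.0, -0.001, 0.001], [-0.001, -1.0, 0.001], [0.001, -0.001, -1.0]]
force: [0.9, 0.4, 0.1]
opening: 0.0948
time: 2.3
tcp_pos: [0.6342, 0.0942, 0.1767]
orientation: [[1.0, -0.003, -0.001], [-0.003, -1.0, 0.001], [-0.001, -0.001, -1.0]]
force: [-0.1, -0.8, -0.4]
opening: 0.0953
t 2.3 shift cm [-0.12 -0.24  9.47] turn -0.003 tip [0.6342 0.0942 0.0987] F [-0.1 -0.8 -0.4] open 0.0953 q [0.06 0.2  1.77 0.   1.18 0.07] tilt [-0.0005  0.0008]
```

```bash
python3 -m crank '-0.1 -0.2 3 0; -0.1 -0.2 6 0; -0.1 -0.2 6 0;-0.1 -0.2 6 0'; python3 - <<'E'
from h import *
T=cam("top");S=cam("side")
draw(S,[],"g1",(180,160,340,300),5)
draw(T,[],"g1t",(200,140,340,260),5)
E
python3 go.py .633 .0967 .004
```

```text
time: 2.7
tcp_pos: [0.6327, 0.0974, 0.1173]
orientation: [[1.0, -0.001, -0.001], [-0.001, -1.0, 0.001], [-0.001, -0.001, -1.0]]
force: [-0.4, 0.1, 1.5]
opening: 0.0951
t 2.8 shift cm [-0.13  0.04  3.73] turn -0.002 tip [0.6344 0.0972 0.0413] F [ 0.3 -0.   0.1] open 0.095 q [0.07 0.26 1.8  0.   1.08 0.07] tilt [0.0031 0.0011]
```

View pics/g1.png

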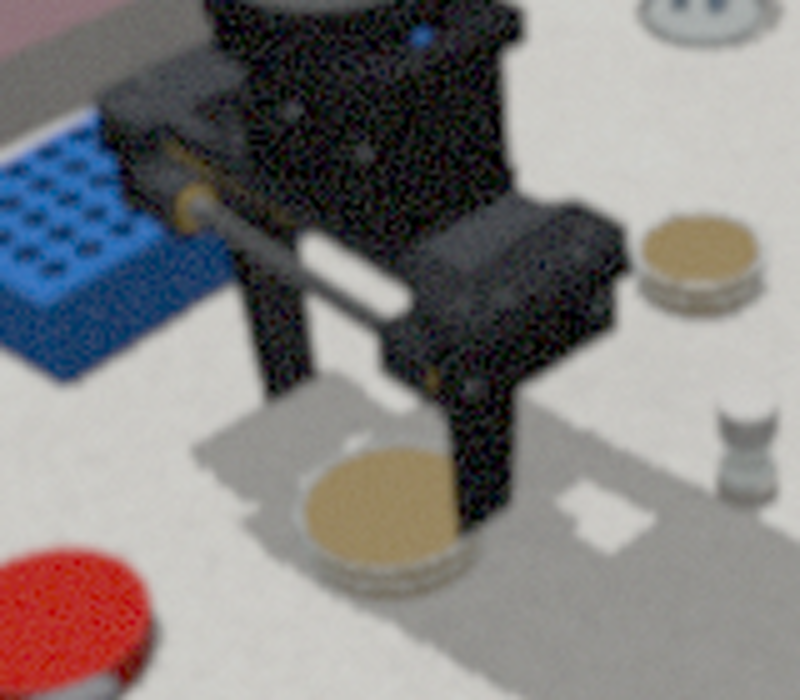

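View pics/g1t.png

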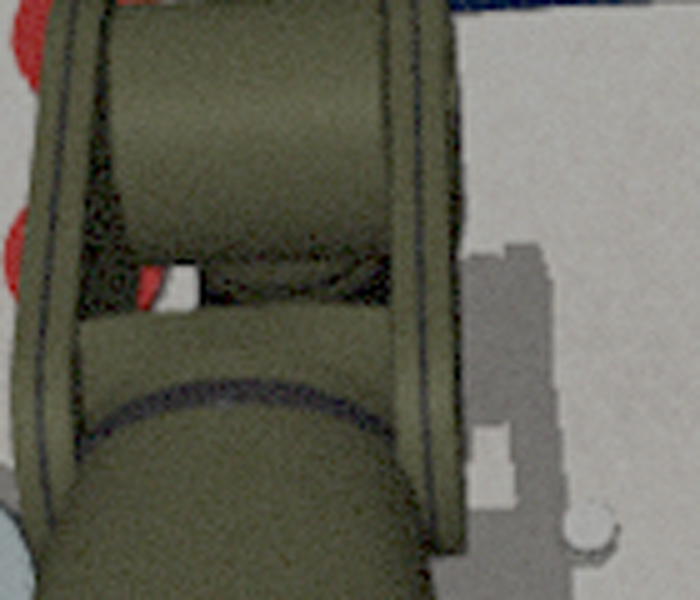

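Both fingers straddle the large dish (side crop centre (390,510)), and no bystander is under the gripper. Descending.

```bash
python3 -m crank '-0.1 0 2 0; -0.1 0 3.5 0; -0.1 0 3.5 0'; python3 go.py .633 .0967 .004; python3 -m crank '0 0 0 0;0 0 0 0;0 0 0 0;0 0 0 0;0 0 0 0;0 0 0 0' 0.5 20;python3 go.py .633 .0967 .004
```

```text
time: 3.1
tcp_pos: [0.6322, 0.0972, 0.0829]
orientation: [[1.0, -0.002, 0.0], [-0.002, -1.0, 0.001], [0.0, -0.001, -1.0]]
force: [-0.1, 0.6, -0.8]
opening: 0.0949
t 3.1 shift cm [0.08 0.05 0.09] turn -0.002 tip [0.6322 0.0973 0.0049] F [-0.1  0.6 -0.8] open 0.0949 q [0.07 0.31 1.81 0.   1.02 0.07] tilt [0.0002 0.0009]
time: 3.7
tcp_pos: [0.6326, 0.0972, 0.0835]
orientation: [[1.0, -0.002, 0.001], [-0.002, -1.0, 0.001], [0.001, -0.001, -1.0]]
force: [-0.2, 0.2, 2.6]
opening: 0.0671
t 3.7 shift cm [0.04 0.05 0.15] turn -0.002 tip [0.6327 0.0973 0.0055] F [-0.2  0.2  2.6] open 0.0671 q [0.07 0.31 1.81 0.   1.02 0.07] tilt [0.0013 0.001 ]
```

```bash
python3 -m crank '0 0 -2 0;0 0 -5 0;0 0 -9 0;0 0 -13 0;0 0 -15 0;0 0 -15 0' 0.5 30; python3 - <<'E'
from h import *
S=cam("side")
draw(S,[],"g2",(180,100,340,240),5)
E
python3 go.py .516 .272 .16
```

```text
time: 4.3
tcp_pos: [0.6342, 0.0972, 0.2381]
orientation: [[1.0, -0.002, 0.009], [-0.002, -1.0, 0.002], [0.009, -0.002, -1.0]]
force: [0.4, 0.2, -0.9]
opening: 0.0673
t 4.35 shift cm [-11.73 -17.47  -0.33] turn -0.002 tip [0.6333 0.0972 0.157 ] F [-0.9 -0.9 -0.6] open 0.0672 q [0.07 0.14 1.73 0.   1.27 0.07] tilt [0.0043 0.0012]
```

View pics/g2.png

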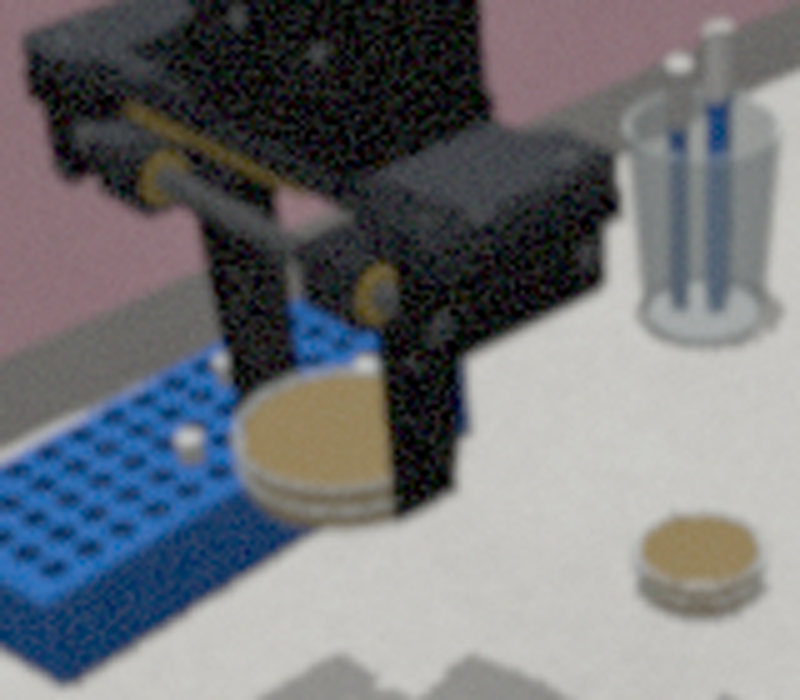

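Side view: the large dish is held level at crop (330,440). Moving over the tub.

```bash
python3 -m crank '-1 -1.5 0 0;-3 -4.5 0 0;-5 -7.5 0 0;-7 -10.5 0 0;-9 -13.5 0 0;-11 -16 0 0;-11.7 -17.4 0 0;-11.7 -17.4 0 0';python3 -m crank '0 0 0 0;0 0 0 0'; python3 go.py .516 .272 .008
```

```text
time: 5.15
tcp_pos: [0.5143, 0.2727, 0.2325]
orientation: [[1.0, 0.001, 0.001], [0.001, -1.0, 0.0], [0.001, -0.0, -1.0]]
force: [0.0, -0.5, -0.7]
opening: 0.0676
time: 5.35
tcp_pos: [0.5145, 0.2719, 0.2315]
orientation: [[1.0, 0.001, -0.0], [0.001, -1.0, -0.001], [-0.0, 0.001, -1.0]]
force: [0.5, -0.2, -0.4]
opening: 0.0673
t 5.35 shift cm [ 0.16 -0.02 14.55] turn 0.001 tip [0.5144 0.2719 0.1535] F [ 0.5 -0.2 -0.4] open 0.0673 q [ 0.39  0.02  1.86 -0.    1.26  0.39] tilt [-0.0003 -0.0009]
```

```bash
python3 -m crank '0.16 0 4 0;0.16 0 8 0;0.16 0 10 0;0.16 0 10 0;0.16 0 10 0'; python3 - <<'E'
from h import *
S=cam("side");T=cam("top")
draw(S,[],"g3",(140,220,300,360),5)
E
python3 go.py .516 .272 .009
```

```text
time: 5.85
tcp_pos: [0.5168, 0.2712, 0.1318]
orientation: [[1.0, -0.001, -0.0], [-0.001, -1.0, -0.001], [-0.0, 0.001, -1.0]]
force: [0.4, 0.2, -0.7]
opening: 0.0671
t 5.95 shift cm [-0.17 -0.01  4.67] turn -0.0 tip [0.5178 0.272  0.0557] F [-0.1  0.6 -1.1] open 0.0672 q [ 0.39  0.13  1.93 -0.    1.08  0.39] tilt [0.003  0.0004]
```

View pics/g3.png

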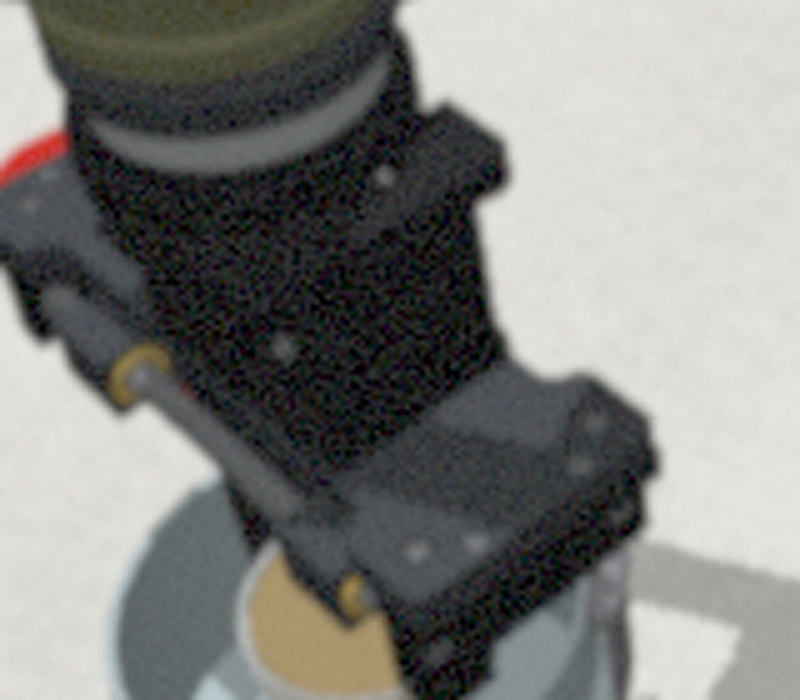

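```bash
python3 -m crank '0 0 2 0;-0.05 0 4 0;-0.1 0 4.4 0;-0.1 0 4.4 0;-0.1 0 4.4 0'; python3 go.py .516 .272 .009;  python3 -m crank '0 0 0.1 0;0 0 0.2 0;0 0 0.2 0';python3 go.py .516 .272 .009
```

```text
time: 6.45
tcp_pos: [0.5178, 0.2724, 0.0914]
orientation: [[1.0, -0.0, 0.006], [-0.0, -1.0, 0.001], [0.006, -0.001, -1.0]]
force: [-0.3, -0.8, -1.1]
opening: 0.0672
t 6.45 shift cm [-0.18  0.04  0.44] turn -0.0 tip [0.5182 0.2725 0.0134] F [-0.3 -0.8 -1.1] open 0.0672 q [ 0.39  0.19  1.94 -0.    1.    0.39] tilt [0.0056 0.0015]
time: 6.75
tcp_pos: [0.5181, 0.2725, 0.09]
orientation: [[1.0, -0.0, 0.006], [-0.0, -1.0, 0.002], [0.006, -0.002, -1.0]]
force: [0.6, 0.7, -1.1]
opening: 0.0674
t 6.75 shift cm [-0.21  0.05  0.3 ] turn -0.0 tip [0.5186 0.2726 0.012 ] F [ 0.6  0.7 -1.1] open 0.0674 q [ 0.39  0.19  1.94 -0.    1.    0.39] tilt [0.0065 0.0018]
```

```bash
python3 -m crank '-0.1 0.05 0.2 0;-0.2 0.05 0.3 0;-0.2 0.05 0.3 0;-0.2 0.05 0.3 0';python3 go.py .516 .272 .009
```

```text
time: 7.15
tcp_pos: [0.5167, 0.2721, 0.0877]
orientation: [[1.0, -0.0, 0.008], [-0.0, -1.0, 0.002], [0.008, -0.002, -1.0]]
force: [1.7, -0.9, 3.0]
opening: 0.0673
t 7.15 shift cm [-0.07  0.01  0.07] turn -0.0 tip [0.5173 0.2722 0.0097] F [ 1.7 -0.9  3. ] open 0.0673 q [ 0.39  0.19  1.95 -0.    1.    0.39] tilt [0.0079 0.002 ]
```

```bash
python3 -m crank '0 0 0 0;0 0 0 0;0 0 0 0;0 0 0 0' 0.84;python3 go.py .516 .272 .15; python3 -m crank '0 0 -2 0;0 0 -5 0;0 0 -9 0;0 0 -13 0;0 0 -14 0;0 0 -14 0'; python3 go.py .659 -.0865 .10
```

```text
time: 7.55
tcp_pos: [0.5163, 0.272, 0.0872]
orientation: [[1.0, -0.0, 0.007], [-0.0, -1.0, 0.002], [0.007, -0.002, -1.0]]
force: [0.6, -0.5, -0.2]
opening: 0.0798
t 7.55 shift cm [  0.07  -0.03 -14.08] turn -0.0 tip [0.5169 0.2721 0.0092] F [ 0.6 -0.5 -0.2] open 0.0798 q [ 0.39  0.19  1.95 -0.    1.    0.39] tilt [0.007  0.0018]
time: 8.15
tcp_pos: [0.5163, 0.2722, 0.2295]
orientation: [[1.0, -0.0, 0.011], [-0.0, -1.0, 0.004], [0.011, -0.004, -1.0]]
force: [-0.3, 0.6, -0.1]
opening: 0.0801
t 8.15 shift cm [14.22 35.89  5.18] turn -0.0 tip [0.5172 0.2725 0.1515] F [-0.3  0.6 -0.1] open 0.0801 q [ 0.39  0.02  1.87 -0.    1.24  0.39] tilt [0.0112 0.0036]
```

```bash
python3 -m crank '1.7 4.4 0 0;3.4 8.8 0 0;5.1 13.2 0 0;6.8 17.6 0 0;8.6 22 0.5 0;10.4 26.4 1 0;12.3 31 1.5 0;14.2 35.9 2 0' 1;python3 -m crank '0 0 0 0;0 0 0 0'; python3 - <<'E'
from h import *
T=cam("top","t4")
for b in blobs(T,"honey",.022): print(*b)
draw(T,[((.516,.272),.063,.07,(0,0,255)),((.516,.272),.060,.004,(255,0,0)),((.516,.272),.034,.022,(0,255,0))],"g4",(120,210,240,310),5)
S=cam("side")
draw(S,[((.516,.272),.034,.022,(0,255,0))],"g4s",(150,285,290,410),5)
E
python3 go.py .659 -.0865 .005
```

```text
time: 8.95
tcp_pos: [0.6566, -0.0857, 0.2063]
orientation: [[1.0, -0.0, 0.006], [-0.0, -1.0, 0.005], [0.006, -0.005, -1.0]]
force: [0.5, 0.0, 0.9]
opening: 0.0951
time: 9.15
tcp_pos: [0.6551, -0.0866, 0.2021]
orientation: [[1.0, -0.003, 0.0], [-0.003, -1.0, 0.007], [0.0, -0.007, -1.0]]
force: [-1.3, -0.7, 0.2]
opening: 0.0947
[278. 301.] [0.4438 0.0722 0.0154] 0.0004
[183. 264.] [0.5174 0.271  0.0296] 0.0005
[111. 122.] [0.831  0.4316 0.1149] 0.0185
t 9.25 shift cm [ 0.31  0.25 12.11] turn 0.0 tip [ 0.6557 -0.0842  0.1261] F [0.4 0.8 0. ] open 0.0954 q [-0.21  0.21  1.7   0.01  1.23 -0.21] tilt [0.0029 0.006 ]
```

View pics/g4.png

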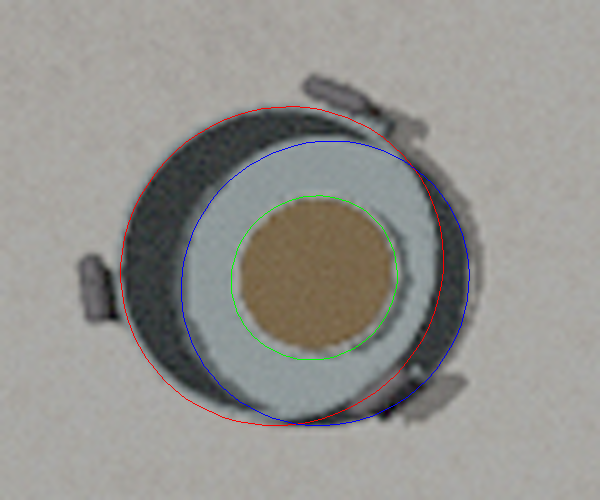

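View pics/g4s.png

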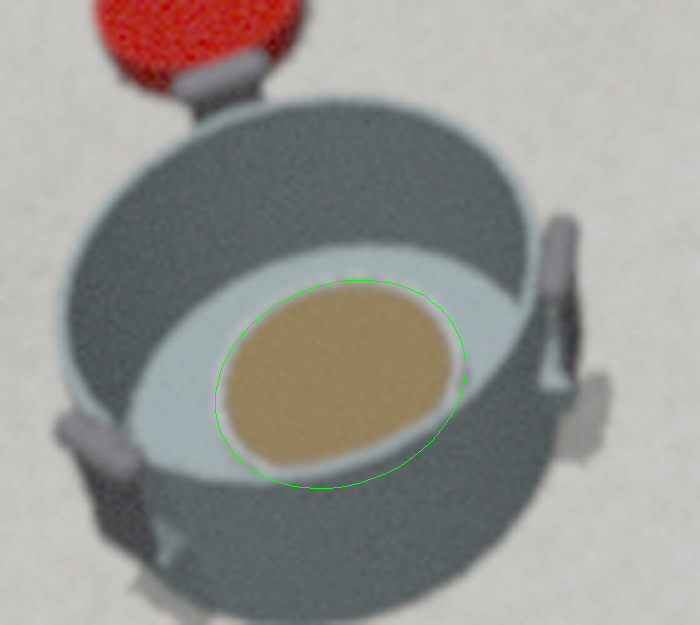

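Large dish sits flat and centred: top fit (0.5174,0.271), and concentric in the side view. Now the medium dish.

```bash
python3 -m crank '0.2 0.1 4 0;0.3 0.2 8 0;0.3 0.2 9 0;0.3 0.2 9 0;0.3 0.2 9 0'; python3 - <<'E'
from h import *
S=cam("side")
draw(S,[],"g5",(250,120,410,260),5)
E
python3 go.py .659 -.0865 .005
```

```text
time: 9.75
tcp_pos: [0.6596, -0.0855, 0.1158]
orientation: [[1.0, 0.002, 0.005], [0.001, -1.0, 0.006], [0.005, -0.006, -1.0]]
force: [-0.2, -0.4, 0.3]
opening: 0.0953
t 9.8 shift cm [-0.14  0.08  3.38] turn 0.001 tip [ 0.6607 -0.0854  0.0388] F [-0.  -0.2  1.1] open 0.0952 q [-0.21  0.31  1.74  0.01  1.08 -0.22] tilt [0.0069 0.0053]
```

View pics/g5.png

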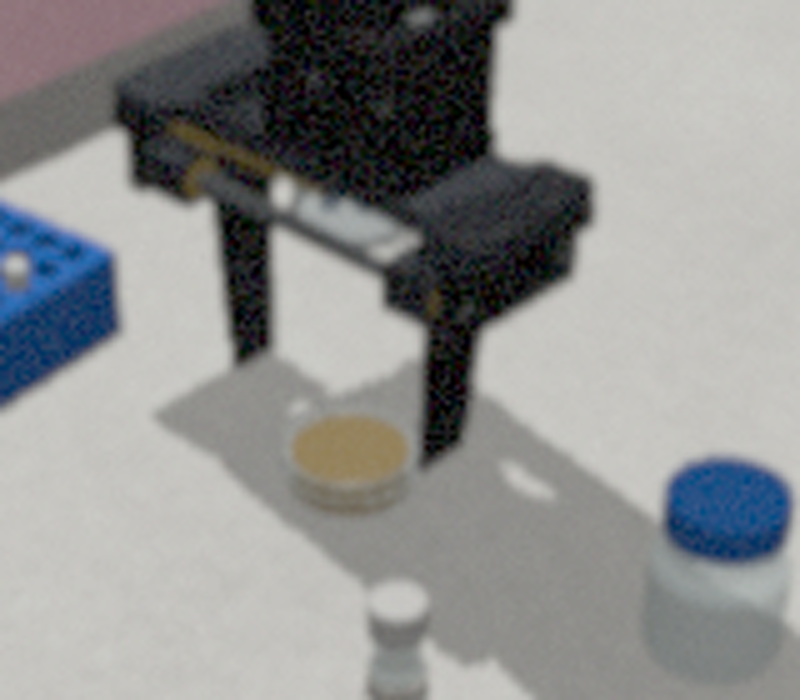

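The fingers straddle the medium dish, with the jar and vial clear.

```bash
python3 -m crank '-0.1 0.05 2 0; -0.15 0.1 3.3 0; -0.15 0.1 3.3 0;-0.15 0.1 3.3 0'; python3 go.py .659 -.0865 .005; python3 -m crank '0 0 0 0;0 0 0 0;0 0 0 0;0 0 0 0;0 0 0 0;0 0 0 0;0 0 0 0' 0.4 20;python3 go.py .659 -.0865 .005
```

```text
time: 10.2
tcp_pos: [0.659, -0.0867, 0.0843]
orientation: [[1.0, 0.001, 0.007], [0.001, -1.0, 0.005], [0.007, -0.005, -1.0]]
force: [0.4, -0.5, -1.0]
opening: 0.0949
t 10.2 shift cm [-0.01 -0.02  0.13] turn 0.001 tip [ 0.6596 -0.0863  0.0063] F [ 0.4 -0.5 -1. ] open 0.0949 q [-0.21  0.35  1.76  0.01  1.03 -0.22] tilt [0.0072 0.0052]
time: 10.9
tcp_pos: [0.659, -0.0867, 0.0843]
orientation: [[1.0, 0.001, 0.007], [0.001, -1.0, 0.005], [0.007, -0.005, -1.0]]
force: [-1.0, 0.2, 1.0]
opening: 0.0535
t 10.9 shift cm [-0.   -0.02  0.13] turn 0.001 tip [ 0.6596 -0.0863  0.0063] F [-1.   0.2  1. ] open 0.0535 q [-0.21  0.35  1.76  0.01  1.03 -0.22] tilt [0.0071 0.0052]
```

```bash
python3 -m crank '0 0 -2 0;0 0 -5 0;0 0 -9 0;0 0 -13 0;0 0 -15 0;0 0 -15 0' 0.4 30; python3 go.py .517 .272 .16;
```

```text
time: 11.5
tcp_pos: [0.6599, -0.0879, 0.2393]
orientation: [[1.0, 0.001, 0.015], [0.001, -1.0, 0.003], [0.015, -0.003, -1.0]]
force: [0.8, 1.3, -0.1]
opening: 0.0533
t 11.5 shift cm [-14.25 -36.     0.04] turn 0.001 tip [ 0.6611 -0.0876  0.1613] F [ 0.8  1.3 -0.1] open 0.0533 q [-0.22  0.19  1.67  0.01  1.27 -0.22] tilt [0.0153 0.0035]
```

```bash
python3 -m crank '0 0 0 0;-1.7 -4.4 0 0;-3.4 -8.8 0 0;-5.1 -13.2 0 0;-6.8 -17.6 0 0;-8.6 -22 0 0;-10.4 -26.4 0 0;-12.2 -30.8 0 0';python3 go.py .517 .272 .16;
```

```text
time: 12.3
tcp_pos: [0.5355, 0.2212, 0.2356]
orientation: [[1.0, 0.001, 0.011], [0.001, -1.0, 0.002], [0.011, -0.002, -1.0]]
force: [-0.1, 0.1, -0.8]
opening: 0.0533
t 12.3 shift cm [-1.84 -5.08 -0.25] turn 0.001 tip [0.5364 0.2214 0.1576] F [-0.1  0.1 -0.8] open 0.0533 q [ 0.3   0.01  1.87 -0.    1.25  0.3 ] tilt [0.0114 0.0023]
```

```bash
python3 -m crank '-0.9 -2.5 0 0;-1.9 -5 0 0;-1.9 -5.1 0 0;-1.9 -5.1 0 0';python3 -m crank '0 0 0 0;0 0 0 0';python3 go.py .517 .272 .06;
```

```text
time: 12.7
tcp_pos: [0.5156, 0.2721, 0.2334]
orientation: [[1.0, 0.002, 0.008], [0.002, -1.0, 0.001], [0.008, -0.0, -1.0]]
force: [0.4, 0.4, -0.2]
opening: 0.0535
time: 12.9
tcp_pos: [0.5157, 0.271, 0.2323]
orientation: [[1.0, 0.001, 0.007], [0.001, -1.0, -0.0], [0.007, 0.0, -1.0]]
force: [-0.2, -0.0, -0.0]
opening: 0.0536
t 12.9 shift cm [ 0.06 -0.1   9.43] turn 0.001 tip [0.5162 0.271  0.1543] F [-0.2 -0.  -0. ] open 0.0536 q [ 0.39  0.02  1.86 -0.    1.25  0.39] tilt [ 0.0069 -0.0004]
```

```bash
python3 -m crank '0.05 -0.1 3 0;0.05 -0.1 6 0;0.05 -0.1 9 0;0.05 -0.1 10 0;0.05 -0.1 10.5 0;0.05 -0.1 10.5 0';python3 go.py .517 .272 .030
```

```text
time: 13.5
tcp_pos: [0.5174, 0.2717, 0.1277]
orientation: [[1.0, 0.0, 0.007], [0.0, -1.0, -0.0], [0.007, 0.0, -1.0]]
force: [0.3, -0.4, 0.4]
opening: 0.0532
t 13.5 shift cm [-0.06 -0.03  1.97] turn 0.0 tip [0.518  0.2717 0.0497] F [ 0.3 -0.4  0.4] open 0.0532 q [ 0.39  0.14  1.93 -0.    1.07  0.39] tilt [ 0.0073 -0.0003]
```

```bash
python3 -m crank '-0.05 0 1 0;-0.1 0 1.8 0;-0.1 0 1.9 0;-0.1 0 1.9 0';python3 go.py .517 .272 .028;python3 -m crank '-0.05 0 0.1 0;-0.1 0 0.2 0;-0.1 0 0.2 0';python3 go.py .517 .272 .028
```

```text
time: 13.9
tcp_pos: [0.5164, 0.2716, 0.1084]
orientation: [[1.0, 0.0, 0.007], [0.0, -1.0, -0.0], [0.007, 0.0, -1.0]]
force: [-0.1, -0.6, -0.3]
opening: 0.0531
t 13.9 shift cm [ 0.06 -0.04  0.24] turn 0.0 tip [0.5169 0.2716 0.0304] F [-0.1 -0.6 -0.3] open 0.0531 q [ 0.39  0.16  1.94 -0.    1.03  0.39] tilt [ 0.0068 -0.0005]
time: 14.2
tcp_pos: [0.5153, 0.2717, 0.1065]
orientation: [[1.0, 0.0, 0.007], [0.0, -1.0, -0.0], [0.007, 0.0, -1.0]]
force: [-0.1, -0.3, 0.2]
opening: 0.0533
t 14.2 shift cm [ 0.17 -0.03  0.05] turn 0.0 tip [0.5159 0.2717 0.0285] F [-0.1 -0.3  0.2] open 0.0533 q [ 0.39  0.16  1.94 -0.    1.03  0.4 ] tilt [ 0.0069 -0.0004]
```

```bash
python3 -m crank '0.1 0 0.1 0;0.1 0 0.15 0;0.1 0 0.15 0';python3 go.py .517 .272 .028
```

```text
time: 14.5
tcp_pos: [0.5161, 0.2719, 0.1062]
orientation: [[1.0, 0.001, 0.005], [0.001, -1.0, -0.001], [0.005, 0.001, -1.0]]
force: [-4.5, -2.5, 6.7]
opening: 0.0533
t 14.5 shift cm [ 0.09 -0.01  0.02] turn 0.001 tip [0.5165 0.2718 0.0282] F [-4.5 -2.5  6.7] open 0.0533 q [ 0.39  0.16  1.94 -0.    1.03  0.39] tilt [ 0.0053 -0.0007]
```

```bash
python3 -m crank '0 0 0 0;0 0 -0.05 0;0 0 -0.05 0;0 0 -0.05 0' 0.75;python3 -m crank '0 0 -2 0;0 0 -5 0;0 0 -9 0;0 0 -12 0;0 0 -12 0'; python3 go.py .444 .073 .13
```

```text
time: 14.9
tcp_pos: [0.5161, 0.2718, 0.1066]
orientation: [[1.0, 0.0, 0.005], [0.0, -1.0, -0.001], [0.005, 0.001, -1.0]]
force: [-0.6, 0.1, -1.5]
opening: 0.0706
time: 15.4
tcp_pos: [0.518, 0.2729, 0.2327]
orientation: [[1.0, 0.0, 0.015], [0.0, -1.0, 0.003], [0.015, -0.003, -1.0]]
force: [1.0, -1.2, 0.1]
opening: 0.0714
t 15.4 shift cm [-7.44 20.    2.29] turn 0.0 tip [0.5192 0.2732 0.1547] F [ 1.  -1.2  0.1] open 0.0714 q [ 0.39  0.02  1.86 -0.    1.24  0.39] tilt [0.015  0.0033]
```

```bash
python3 -m crank '0 0 0 0;-1.2 3.3 0 0;-2.5 6.7 0 0;-4 11 0 0;-5.6 15 1 0;-6.5 18 2 0;-7.4 20 2.3 0;-7.4 20 2.3 0' 0.9;python3 -m crank '0 0 0 0;0 0 0 0';  python3 - <<'E'
from h import *
T=cam("top","t6");S=cam("side","s6")
for b in blobs(T,"honey",.040): print(*b)
for b in blobs(S,"honey",.040)[:3]: print(*b)
R=[((.517,.271),.034,.022,(0,255,0)),((.517,.271),.027,.040,(0,0,255))]
draw(T,R,"g6",(120,210,240,310),5)
draw(S,R,"g6s",(150,285,290,410),5)
E
python3 go.py .444 .073 .005
```

```text
time: 16.2
tcp_pos: [0.4424, 0.0713, 0.2052]
orientation: [[1.0, -0.003, 0.01], [-0.003, -1.0, 0.003], [0.01, -0.003, -1.0]]
force: [-0.1, 0.3, 0.6]
opening: 0.0855
time: 16.4
tcp_pos: [0.4423, 0.0717, 0.2046]
orientation: [[1.0, -0.002, 0.009], [-0.002, -1.0, 0.003], [0.009, -0.003, -1.0]]
force: [-0.4, 0.5, 0.9]
opening: 0.0857
[181. 264.] [0.5164 0.2707 0.0228] 0.0005
[191. 267.] [0.5155 0.2671 0.0284] 0.0014
[111. 122.] [0.8235 0.424  0.1129] 0.0182
[218. 369.] [0.51   0.2749 0.0282] 0.0016
[216. 352.] [0.5167 0.2711 0.022 ] 0.0005
[350. 310.] [0.4327 0.0889 0.0147] 0.0004
t 16.5 shift cm [ 1.000e-02 -7.000e-02  1.221e+01] turn -0.002 tip [0.4435 0.0722 0.1271] F [ 0.1 -1.  -0. ] open 0.0856 q [ 0.04 -0.28  2.18  0.    1.23  0.04] tilt [0.0102 0.0029]
```

View pics/g6.png

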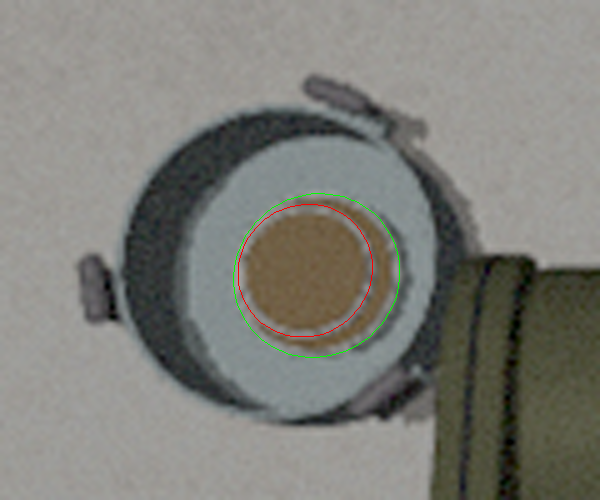

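View pics/g6s.png

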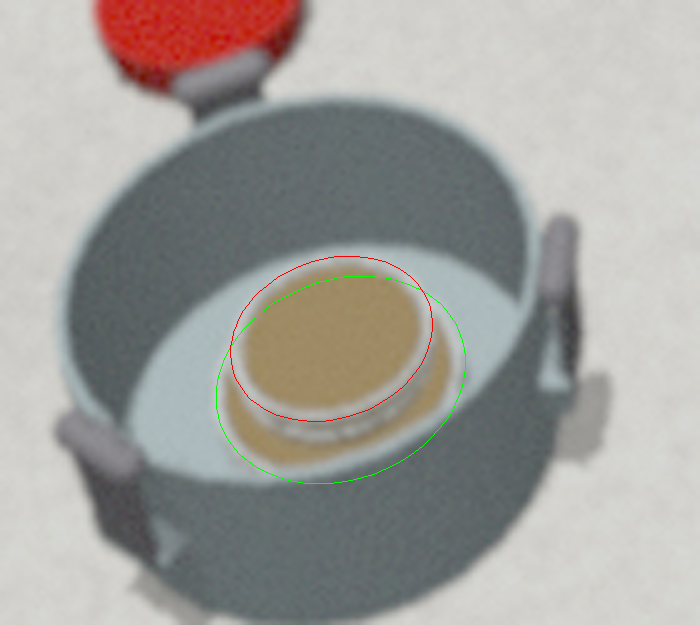

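Medium is centred on the large to about 1 mm (0.5164,0.2707). Now the small dish.

```bash
python3 -m crank '0 -0.05 4 0;0.05 -0.05 8 0;0.05 -0.05 9.5 0;0.05 -0.05 9.5 0;0.05 -0.05 9.5 0'; python3 - <<'E'
from h import *
S=cam("side")
draw(S,[],"g7",(270,200,430,340),5)
E
python3 go.py .444 .073 .005
```

```text
time: 17.0
tcp_pos: [0.4447, 0.0733, 0.1107]
orientation: [[1.0, -0.001, 0.011], [-0.001, -1.0, 0.003], [0.011, -0.003, -1.0]]
force: [-0.1, -0.2, 0.7]
opening: 0.0854
t 17.05 shift cm [-0.17  0.03  2.85] turn -0.001 tip [0.4463 0.0734 0.0335] F [-0.1  0.7 -0.3] open 0.0858 q [ 0.04 -0.14  2.24  0.    1.03  0.04] tilt [0.0125 0.0031]
```

View pics/g7.png

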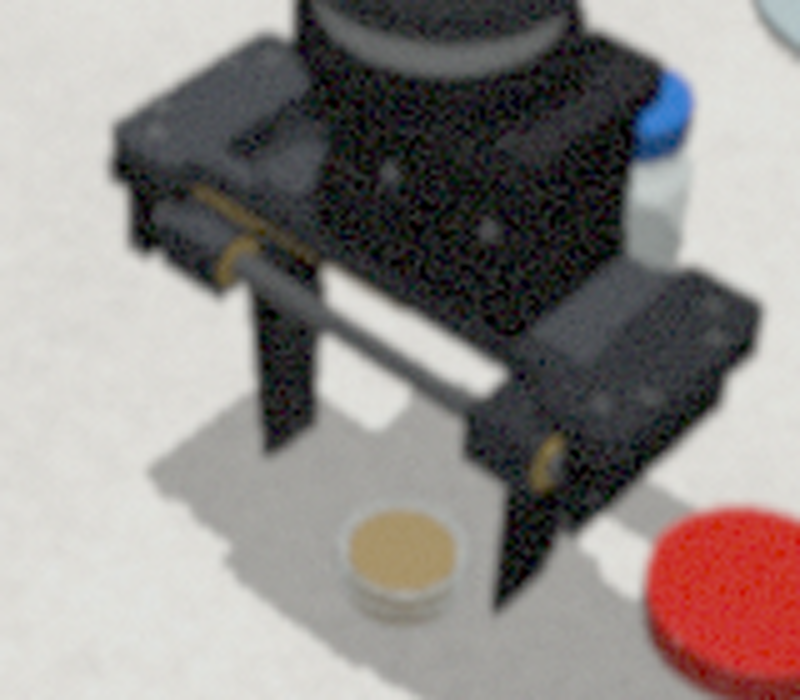

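The fingers straddle the small dish. The red one stays clear of the near finger.

```bash
python3 -m crank '-0.1 0.03 1.5 0; -0.15 0.03 2.75 0; -0.15 0.03 2.8 0;-0.15 0.03 2.8 0' 0.75; python3 go.py .444 .073 .005; python3 -m crank '0 0 0 0;0 0 0 0;0 0 0 0;0 0 0 0;0 0 0 0;0 0 0 0;0 0 0 0' 0.3 20;python3 go.py .444 .073 .005
```

```text
time: 17.45
tcp_pos: [0.4443, 0.073, 0.0838]
orientation: [[1.0, -0.001, 0.013], [-0.001, -1.0, 0.003], [0.013, -0.003, -1.0]]
force: [0.3, 0.5, 0.2]
opening: 0.0717
t 17.45 shift cm [-0.03  0.    0.08] turn -0.001 tip [0.4453 0.0732 0.0058] F [0.3 0.5 0.2] open 0.0717 q [ 0.04 -0.09  2.25  0.    0.97  0.04] tilt [0.0126 0.0031]
time: 18.15
tcp_pos: [0.4444, 0.073, 0.0839]
orientation: [[1.0, -0.001, 0.013], [-0.001, -1.0, 0.003], [0.013, -0.003, -1.0]]
force: [-0.7, -0.1, 2.6]
opening: 0.0393
t 18.15 shift cm [-0.04  0.    0.09] turn -0.001 tip [0.4453 0.0732 0.0059] F [-0.7 -0.1  2.6] open 0.0393 q [ 0.04 -0.09  2.25  0.    0.97  0.04] tilt [0.0126 0.0031]
```

```bash
python3 -m crank '0 0 -2 0;0 0 -5 0;0 0 -9 0;0 0 -13 0;0 0 -15 0;0 0 -15 0' 0.3 30; python3 go.py .517 .272 .16;
```

```text
time: 18.75
tcp_pos: [0.4443, 0.0726, 0.2378]
orientation: [[1.0, -0.001, 0.02], [-0.001, -1.0, 0.003], [0.02, -0.003, -1.0]]
force: [0.2, -0.1, -1.0]
opening: 0.0395
t 18.75 shift cm [  7.25 -19.94   0.19] turn -0.001 tip [0.4459 0.0729 0.1598] F [ 0.2 -0.1 -1. ] open 0.0395 q [ 0.04 -0.31  2.15  0.    1.28  0.04] tilt [0.0203 0.0034]
```

```bash
python3 -m crank '1 -2.7 0 0;2.4 -6.5 0 0;3.8 -10.5 0 0;5.2 -14.3 0 0;6.6 -18 0 0;7.2 -19.9 0 0;7.2 -19.9 0 0;7.2 -19.9 0 0';python3 -m crank '0 0 0 0;0 0 0 0'; python3 go.py .517 .272 .06
```

```text
time: 19.55
tcp_pos: [0.5156, 0.2712, 0.2375]
orientation: [[1.0, -0.0, 0.017], [-0.0, -1.0, 0.002], [0.017, -0.002, -1.0]]
force: [-0.2, 0.5, -1.7]
opening: 0.0395
time: 19.75
tcp_pos: [0.515, 0.2701, 0.2365]
orientation: [[1.0, -0.001, 0.015], [-0.001, -1.0, 0.001], [0.015, -0.001, -1.0]]
force: [-0.8, -0.4, -0.7]
opening: 0.0395
t 19.75 shift cm [ 0.05 -0.18  9.85] turn -0.001 tip [0.5162 0.2701 0.1585] F [-0.8 -0.4 -0.7] open 0.0395 q [ 0.39  0.01  1.87 -0.01  1.25  0.4 ] tilt [0.0154 0.0008]
```

```bash
python3 -m crank '0 -0.1 3 0;-0.05 -0.15 6 0;-0.07 -0.18 8 0;-0.07 -0.18 9 0;-0.07 -0.18 9 0;-0.07 -0.18 9 0';python3 go.py .517 .272 .046
```

```text
time: 20.35
tcp_pos: [0.5162, 0.2718, 0.1476]
orientation: [[1.0, -0.002, 0.017], [-0.002, -1.0, 0.001], [0.017, -0.001, -1.0]]
force: [0.5, 0.6, -0.0]
opening: 0.039
t 20.35 shift cm [ 0.04 -0.01  2.36] turn -0.002 tip [0.5175 0.2719 0.0696] F [ 0.5  0.6 -0. ] open 0.039 q [ 0.39  0.11  1.93 -0.01  1.09  0.4 ] tilt [0.0167 0.0013]
```

```bash
python3 -m crank '-0.05 0 1 0;-0.1 0 2 0;-0.1 0 2.1 0;-0.1 0 2.1 0;-0.1 0 2.1 0';python3 go.py .517 .272 .046;python3 -m crank '0 0 0.1 0;0 0 0.2 0;0 0 0.2 0';python3 go.py .517 .272 .046
```

```text
time: 20.85
tcp_pos: [0.5157, 0.2719, 0.1267]
orientation: [[1.0, -0.002, 0.017], [-0.002, -1.0, 0.001], [0.017, -0.001, -1.0]]
force: [-0.0, -0.5, -0.5]
opening: 0.0391
t 20.85 shift cm [ 0.12 -0.01  0.27] turn -0.002 tip [0.5171 0.2721 0.0487] F [-0.  -0.5 -0.5] open 0.0391 q [ 0.4   0.13  1.94 -0.01  1.06  0.4 ] tilt [0.017  0.0014]
time: 21.15
tcp_pos: [0.5157, 0.2719, 0.1247]
orientation: [[1.0, -0.002, 0.017], [-0.002, -1.0, 0.001], [0.017, -0.001, -1.0]]
force: [-0.7, -0.1, -0.6]
opening: 0.0396
t 21.15 shift cm [ 0.13 -0.01  0.07] turn -0.002 tip [0.5171 0.272  0.0467] F [-0.7 -0.1 -0.6] open 0.0396 q [ 0.4   0.13  1.94 -0.01  1.05  0.4 ] tilt [0.017  0.0014]
```

```bash
python3 -m crank '0 0 0.07 0;0 0 0.12 0;0 0 0.12 0';python3 -m crank '0 0 0 0;0 0 -0.05 0;0 0 -0.05 0;0 0 -0.05 0' 0.6;python3 -m crank '0 0 -2 0;0 0 -5 0;0 0 -9 0;0 0 -11 0;0 0 -11 0;0 0 -11 0;0 0 -11 0'; python3 go.py .4915 -.312 .13
```

```text
time: 21.45
tcp_pos: [0.5159, 0.272, 0.124]
orientation: [[1.0, -0.002, 0.017], [-0.002, -1.0, 0.001], [0.017, -0.001, -1.0]]
force: [-1.4, -0.5, 3.6]
opening: 0.0399
time: 21.85
tcp_pos: [0.5158, 0.272, 0.1243]
orientation: [[1.0, -0.002, 0.017], [-0.002, -1.0, 0.001], [0.017, -0.001, -1.0]]
force: [-0.3, -0.6, -0.3]
opening: 0.0567
time: 22.55
tcp_pos: [0.513, 0.2714, 0.232]
orientation: [[1.0, -0.002, 0.014], [-0.002, -1.0, -0.0], [0.014, 0.0, -1.0]]
force: [0.4, -0.3, -0.3]
opening: 0.0571
t 22.55 shift cm [-2.08 58.34  2.37] turn -0.002 tip [0.5141 0.2714 0.154 ] F [ 0.4 -0.3 -0.3] open 0.0571 q [ 0.4   0.01  1.87 -0.01  1.25  0.4 ] tilt [ 0.0136 -0.    ]
```

```bash
python3 -m crank '0 2 0 0;-0.2 6.8 0 0;-0.4 11.6 0 0;-0.6 16.4 0 0;-0.8 21.2 0 0;-1 26 0 0;-1.2 30.8 0 0;-1.4 35.6 0 0' 0.6;python3 go.py .4915 -.312 .13; python3 - <<'E'
from h import *
T=cam("top","t8");S=cam("side","s8")
for b in blobs(T,"honey",.058): print(*b)
for b in blobs(S,"honey",.058)[:3]: print(*b)
R=[((.517,.271),.034,.022,(0,255,0)),((.517,.271),.027,.040,(0,0,255)),((.517,.271),.020,.058,(255,0,0))]
draw(T,R,"g8",(120,210,240,310),5)
draw(S,R,"g8s",(150,285,290,410),5)
E
```

```text
time: 23.35
tcp_pos: [0.4971, -0.0862, 0.2297]
orientation: [[1.0, -0.002, 0.011], [-0.002, -1.0, 0.001], [0.011, -0.001, -1.0]]
force: [1.0, 0.3, 0.8]
opening: 0.0569
t 23.35 shift cm [-0.54 22.58  2.15] turn -0.002 tip [ 0.4979 -0.0861  0.1517] F [1.  0.3 0.8] open 0.0569 q [-0.28 -0.16  2.04  0.    1.25 -0.28] tilt [0.0107 0.0009]
[178. 262.] [0.5171 0.2715 0.0156] 0.0004
[186. 266.] [0.5148 0.2664 0.0215] 0.002
[111. 122.] [0.816  0.4164 0.1108] 0.0178
[218. 369.] [0.4976 0.2809 0.0273] 0.0015
[218. 358.] [0.5048 0.2769 0.0208] 0.0024
[213. 344.] [0.5175 0.2719 0.0153] 0.0004
```

View pics/g8.png

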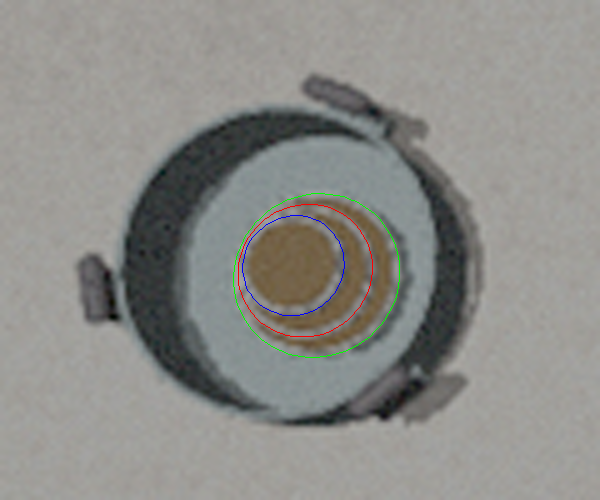

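View pics/g8s.png

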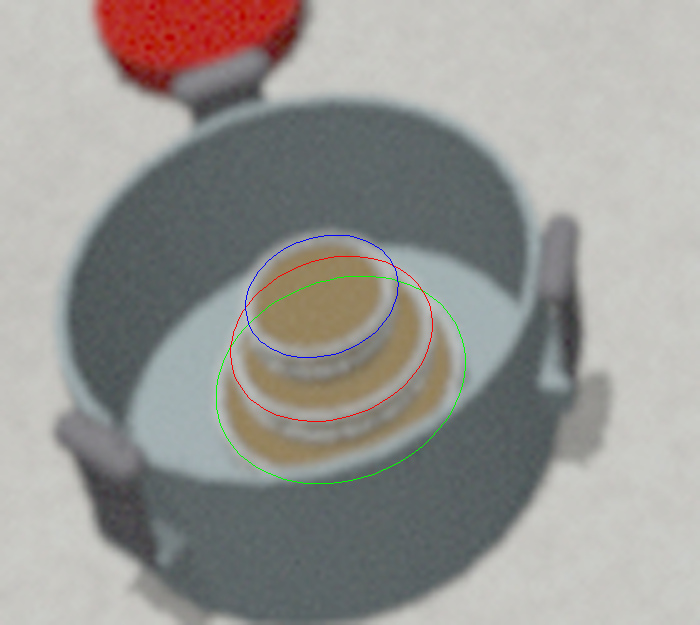

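The stack is concentric in both views (small at top (178,262)). I'll refine the tub centre by an edge search before placing the lid.

```bash
python3 - <<'E'
from h import *
from scipy.ndimage import map_coordinates
cams={n:cam(n) for n in("top","side")}
t=np.linspace(0,2*np.pi,180,endpoint=False)
def samp(r,c,R,z):
    p=np.c_[c[0]+R*np.cos(t),c[1]+R*np.sin(t),np.full(180,z)]
    q=proj(r,p);g=r["gg"];return map_coordinates(g,[q[:,1],q[:,0]],order=1)
for r in cams.values(): r["gg"]=cv2.GaussianBlur(cv2.cvtColor(r["img"],cv2.COLOR_BGR2GRAY).astype(float),(0,0),.8)
for n,r in cams.items():
  for label,R,z,sgn in(("inner rim",.060,.07,1),("floor",.060,.004,-1)):
    best=[]
    for x in np.arange(.508,.526,.0005):
      for y in np.arange(.262,.281,.0005):
        d=sgn*(samp(r,(x,y),R+.0015,z)-samp(r,(x,y),R-.0015,z))
        best.append((np.clip(d,0,25).sum(),x,y))
    best.sort(reverse=True); b=np.array(best[:15]); print(n,label,b[0].round(4),np.average(b[:,1:],axis=0).round(4),b[:,1:].std(0).round(4))
E
python3 go.py .4915 -.312 .13
```

```text
top inner rim [2.6590644e+03 5.1800000e-01 2.7450000e-01] [0.5175 0.2741] [0.0006 0.0006]
top floor [2.5144434e+03 5.2050000e-01 2.7100000e-01] [0.5201 0.2712] [0.0004 0.0007]
side inner rim [3.3370994e+03 5.2000000e-01 2.7350000e-01] [0.5201 0.2738] [0.0004 0.0007]
side floor [1.8375948e+03 5.1800000e-01 2.7150000e-01] [0.5182 0.2716] [0.0009 0.0004]
t 23.55 shift cm [-0.53 22.69  2.16] turn -0.004 tip [ 0.4984 -0.0851  0.152 ] F [0.3 0.3 0.2] open 0.0573 q [-0.28 -0.16  2.04  0.    1.25 -0.27] tilt [0.0106 0.0013]
```

```bash
python3 -m crank '-0.1 4.5 0 0;-0.2 9 0 0;-0.3 13.5 0.5 0;-0.4 18 1 0;-0.5 21.5 1.5 0;-0.53 22.7 2.1 0;-0.53 22.7 2.1 0;-0.53 22.7 2.1 0';python3 -m crank '0 0 0 0;0 0 0 0'; python3 go.py .4915 -.312 .045
```

```text
time: 24.35
tcp_pos: [0.4917, -0.3102, 0.2077]
orientation: [[1.0, -0.003, 0.009], [-0.003, -1.0, 0.003], [0.009, -0.003, -1.0]]
force: [0.0, 0.8, 0.0]
opening: 0.0574
time: 24.55
tcp_pos: [0.4922, -0.3084, 0.2078]
orientation: [[1.0, -0.001, 0.009], [-0.001, -1.0, 0.004], [0.009, -0.004, -1.0]]
force: [-0.4, 0.2, -0.1]
opening: 0.0573
t 24.55 shift cm [-0.15  0.39  8.48] turn -0.001 tip [ 0.4929 -0.3082  0.1298] F [-0.4  0.2 -0.1] open 0.0573 q [-0.66  0.04  1.89  0.01  1.21 -0.66] tilt [0.0095 0.0035]
```

```bash
python3 -m crank '-0.1 0.2 3 0;-0.2 0.35 6 0;-0.2 0.35 8 0;-0.2 0.35 8 0;-0.2 0.35 8 0'; python3 - <<'E'
from h import *
S=cam("side")
draw(S,[],"g9",(390,110,550,250),5)
E
python3 go.py .4915 -.312 .012
```

```text
time: 25.05
tcp_pos: [0.4912, -0.3112, 0.1282]
orientation: [[1.0, 0.0, 0.01], [0.0, -1.0, 0.004], [0.01, -0.004, -1.0]]
force: [0.3, 0.4, 1.5]
opening: 0.0573
t 25.1 shift cm [-0.06  0.04  3.93] turn -0.0 tip [ 0.4926 -0.3116  0.0513] F [ 0.3  0.1 -0.1] open 0.0573 q [-0.66  0.13  1.94  0.01  1.07 -0.67] tilt [0.0112 0.0023]
```

View pics/g9.png

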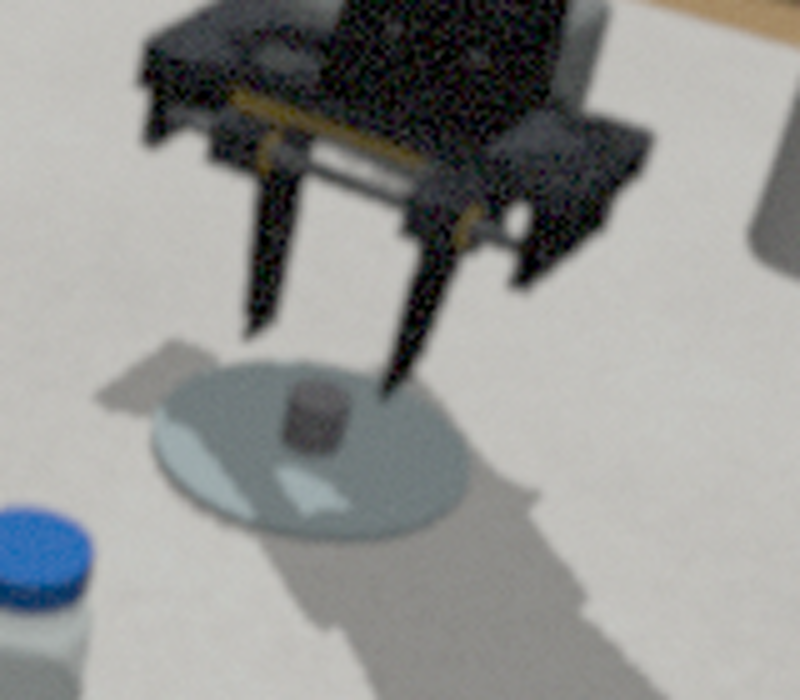

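The fingers straddle the knob at side crop (315,415). Descending and gripping.

```bash
python3 -m crank '-0.05 0.02 2 0;-0.1 0.04 3.7 0;-0.1 0.04 3.8 0;-0.1 0.04 3.8 0';python3 go.py .4915 -.312 .012; python3 -m crank '0 0 0 0;0 0 0 0;0 0 0 0;0 0 0 0;0 0 0 0;0 0 0 0;0 0 0 0' 0.1 45;python3 go.py .4915 -.312 .012
```

```text
time: 25.5
tcp_pos: [0.4917, -0.3124, 0.0926]
orientation: [[1.0, 0.0, 0.012], [0.0, -1.0, 0.001], [0.012, -0.001, -1.0]]
force: [-0.2, -1.3, -0.0]
opening: 0.057
t 25.5 shift cm [-0.03 -0.03  0.26] turn 0.0 tip [ 0.4927 -0.3122  0.0146] F [-0.2 -1.3 -0. ] open 0.057 q [-0.66  0.18  1.95  0.01  1.   -0.67] tilt [0.0125 0.0013]
time: 26.2
tcp_pos: [0.4918, -0.3124, 0.0929]
orientation: [[1.0, 0.0, 0.012], [0.0, -1.0, 0.001], [0.012, -0.001, -1.0]]
force: [-1.0, 1.0, 3.8]
opening: 0.0249
t 26.2 shift cm [-0.03 -0.04  0.29] turn 0.0 tip [ 0.4928 -0.3124  0.0149] F [-1.   1.   3.8] open 0.0249 q [-0.66  0.18  1.95  0.01  1.   -0.67] tilt [0.0124 0.0012]
```

```bash
python3 -m crank '0 0 -1 0;0 0 -4 0;0 0 -8 0;0 0 -12 0;0 0 -14.5 0;0 0 -14.5 0;0 0 -14.5 0;0 0 -14.5 0'; python3 - <<'E'
from h import *
S=cam("side")
draw(S,[],"g10",(390,50,550,190),5)
E
python3 go.py .518 .273 .165
```

```text
time: 27.0
tcp_pos: [0.4891, -0.3119, 0.2356]
orientation: [[1.0, 0.0, 0.009], [0.0, -1.0, 0.004], [0.009, -0.004, -1.0]]
force: [-0.1, -0.3, -1.2]
opening: 0.0254
t 27.05 shift cm [  2.9  -58.49  -0.52] turn 0.0 tip [ 0.4898 -0.3116  0.1573] F [-0.1 -0.1 -0.9] open 0.025 q [-0.66  0.01  1.87  0.01  1.26 -0.67] tilt [0.0091 0.0038]
```

View pics/g10.png

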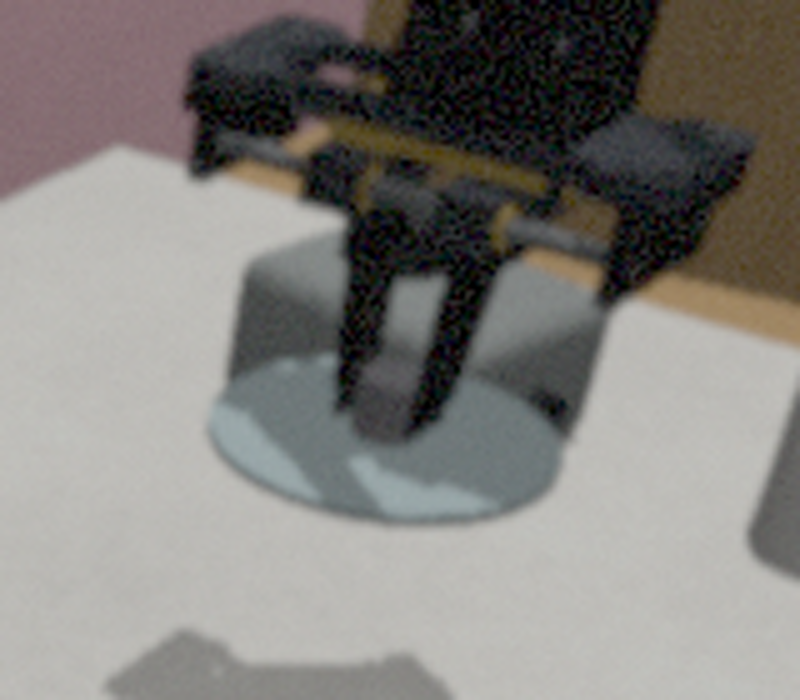

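The lid is held level by the knob. Carrying it over at a lowest height of about 0.14 m, which clears the jar and clips.

```bash
python3 -m crank '0.1 -1.5 0 0;0.3 -6 0 0;0.5 -10.5 0 0;0.7 -15 0 0;0.95 -19.5 0 0;1.2 -24 0 0;1.4 -28.5 0 0;1.5 -31 0 0';python3 go.py .518 .273 .165
```

```text
time: 27.85
tcp_pos: [0.5027, 0.0018, 0.2353]
orientation: [[1.0, 0.003, 0.007], [0.003, -1.0, 0.005], [0.007, -0.005, -1.0]]
force: [-0.8, 0.3, -1.2]
opening: 0.0251
t 27.85 shift cm [  1.61 -27.12  -0.62] turn 0.003 tip [0.5032 0.0022 0.1573] F [-0.8  0.3 -1.2] open 0.0251 q [-0.11 -0.17  2.03  0.01  1.27 -0.11] tilt [0.0067 0.0052]
```

```bash
python3 -m crank '0.2 -3 0 0;0.5 -7.5 0 0;0.8 -12 0 0;1.1 -16.5 0 0;1.3 -21 0 0;1.5 -25 0 0;1.6 -27.1 0 0;1.6 -27.1 0 0';python3 -m crank '0 0 0 0;0 0 0 0;0 0 0 0';python3 go.py .518 .273 .11
```

```text
time: 28.65
tcp_pos: [0.5164, 0.2756, 0.2352]
orientation: [[1.0, 0.007, 0.004], [0.007, -1.0, 0.005], [0.004, -0.005, -1.0]]
force: [0.0, -1.0, -1.1]
opening: 0.0254
time: 28.95
tcp_pos: [0.5162, 0.2746, 0.2348]
orientation: [[1.0, 0.006, 0.003], [0.006, -1.0, 0.004], [0.003, -0.004, -1.0]]
force: [-0.1, -0.3, -1.0]
opening: 0.0244
t 28.95 shift cm [0.17 0.19 4.68] turn 0.006 tip [0.5164 0.275  0.1568] F [-0.1 -0.3 -1. ] open 0.0244 q [0.4  0.02 1.86 0.   1.26 0.39] tilt [0.0033 0.0045]
```

```bash
python3 -m crank '0.1 0.1 2 0;0.17 0.15 4 0;0.17 0.15 5.2 0;0.17 0.15 5.4 0;0.17 0.15 5.4 0'; python3 go.py .518 .273 .095;python3 - <<'E'
from h import *
T=cam("top","t11");S=cam("side")
c=(.518,.273)
R=[(c,.060,.07,(0,255,0)),(c,.063,.07,(255,0,0)),(c,.065,.095,(0,0,255))]
draw(S,R,"g11",(140,250,300,390),5)
draw(T,R,"g11t",(120,200,260,310),5)
E
```

```text
time: 29.45
tcp_pos: [0.5181, 0.273, 0.1807]
orientation: [[1.0, 0.005, 0.003], [0.005, -1.0, 0.004], [0.003, -0.004, -1.0]]
force: [-0.8, 0.2, -0.1]
opening: 0.0248
t 29.45 shift cm [-0.01  0.01  0.77] turn 0.005 tip [0.5183 0.2734 0.1027] F [-0.8  0.2 -0.1] open 0.0248 q [0.39 0.08 1.9  0.   1.16 0.39] tilt [0.0029 0.0043]
```

View pics/g11.png

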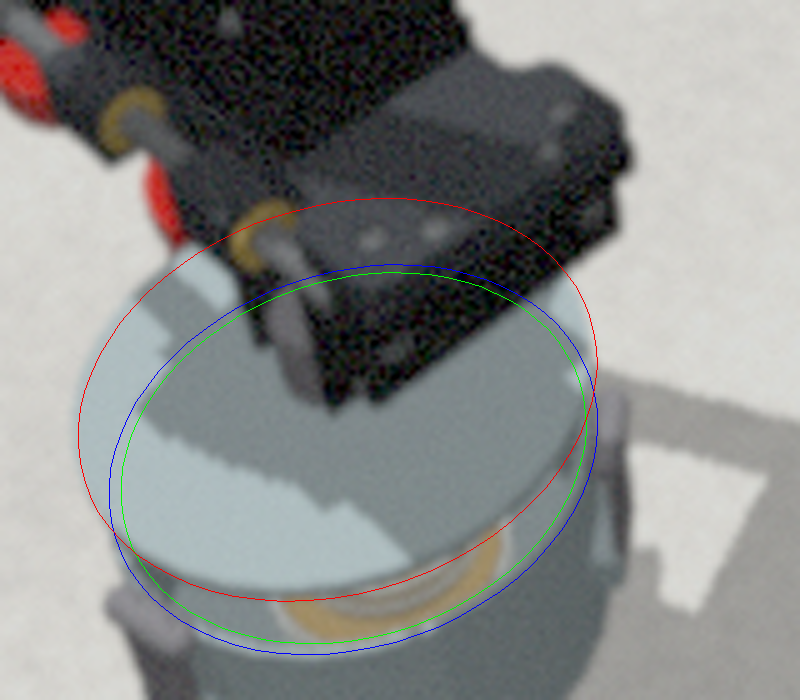

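View pics/g11t.png

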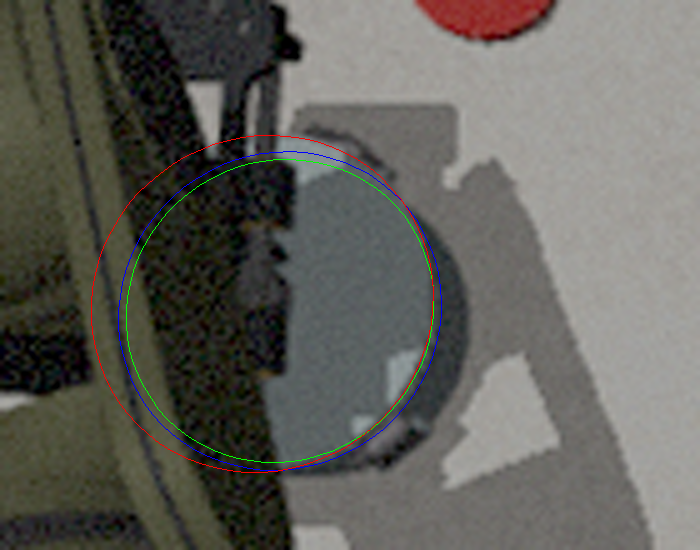

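The lid sits over the tub to within about 1–2 mm. Lowering onto the clips while watching force.

```bash
python3 -m crank '0 0 0.3 0;0 0 0.6 0;0 0 0.9 0;0 0 1.0 0;0 0 1.0 0';python3 go.py .518 .273 .090; python3 -m crank '0 0 0.15 0;0 0 0.3 0;0 0 0.3 0';python3 go.py .518 .273 .09
```

```text
time: 30.05
tcp_pos: [0.5185, 0.2735, 0.1715]
orientation: [[1.0, 0.005, 0.004], [0.005, -1.0, 0.005], [0.004, -0.005, -1.0]]
force: [0.9, -0.4, -1.0]
opening: 0.025
t 30.05 shift cm [-0.05  0.05  0.35] turn 0.005 tip [0.5188 0.2739 0.0936] F [ 0.9 -0.4 -1. ] open 0.025 q [0.39 0.09 1.9  0.   1.15 0.39] tilt [0.0043 0.0049]
time: 30.35
tcp_pos: [0.5187, 0.2738, 0.1693]
orientation: [[1.0, 0.006, 0.005], [0.005, -1.0, 0.005], [0.005, -0.005, -1.0]]
force: [-1.9, -0.1, 3.1]
opening: 0.0248
t 30.35 shift cm [-0.07  0.08  0.13] turn 0.005 tip [0.5191 0.2742 0.0913] F [-1.9 -0.1  3.1] open 0.0248 q [0.39 0.09 1.9  0.   1.14 0.39] tilt [0.0048 0.0054]
```

```bash
python3 -m crank '-0.05 0.08 0.15 0;-0.05 0.08 0.3 0;-0.05 0.08 0.3 0' 0.1 60;python3 go.py .518 .273 .08; python3 -m crank '0 0 0.15 0;0 0 0.3 0;0 0 0.3 0';python3 go.py .518 .273 .08
```

```text
time: 30.65
tcp_pos: [0.519, 0.2736, 0.1683]
orientation: [[1.0, 0.006, 0.007], [0.006, -1.0, 0.007], [0.007, -0.007, -1.0]]
force: [-3.5, 1.2, 8.5]
opening: 0.0251
t 30.65 shift cm [-0.11  0.07  1.03] turn 0.006 tip [0.5196 0.2742 0.0904] F [-3.5  1.2  8.5] open 0.0251 q [0.39 0.09 1.9  0.   1.14 0.39] tilt [0.0073 0.0069]
time: 30.95
tcp_pos: [0.5196, 0.274, 0.1678]
orientation: [[1.0, 0.006, 0.009], [0.006, -1.0, 0.007], [0.009, -0.007, -1.0]]
force: [-6.3, -0.0, 11.4]
opening: 0.0249
t 30.95 shift cm [-0.17  0.11  0.97] turn 0.006 tip [0.5203 0.2746 0.0898] F [-6.3 -0.  11.4] open 0.0249 q [0.39 0.09 1.9  0.   1.13 0.39] tilt [0.0091 0.0074]
```

```bash
python3 -m crank '-0.1 0 -0.3 0;-0.2 0.1 -0.3 0;-0.2 0.1 -0.3 0;-0.2 0.1 -0.3 0';python3 go.py .518 .273 .08;python3 - <<'E'
from h import *
S=cam("side")
draw(S,[],"g12",(140,250,300,390),5)
T=cam("top")
draw(T,[],"g12t",(140,200,260,310),5)
E
```

```text
time: 31.35
tcp_pos: [0.5172, 0.2727, 0.1699]
orientation: [[1.0, 0.006, 0.008], [0.006, -1.0, 0.007], [0.008, -0.007, -1.0]]
force: [-0.5, -0.5, -0.6]
opening: 0.0249
t 31.35 shift cm [ 0.07 -0.02  1.19] turn 0.006 tip [0.5179 0.2732 0.0919] F [-0.5 -0.5 -0.6] open 0.0249 q [0.39 0.08 1.91 0.   1.14 0.39] tilt [0.008  0.0068]
```

View pics/g12.png

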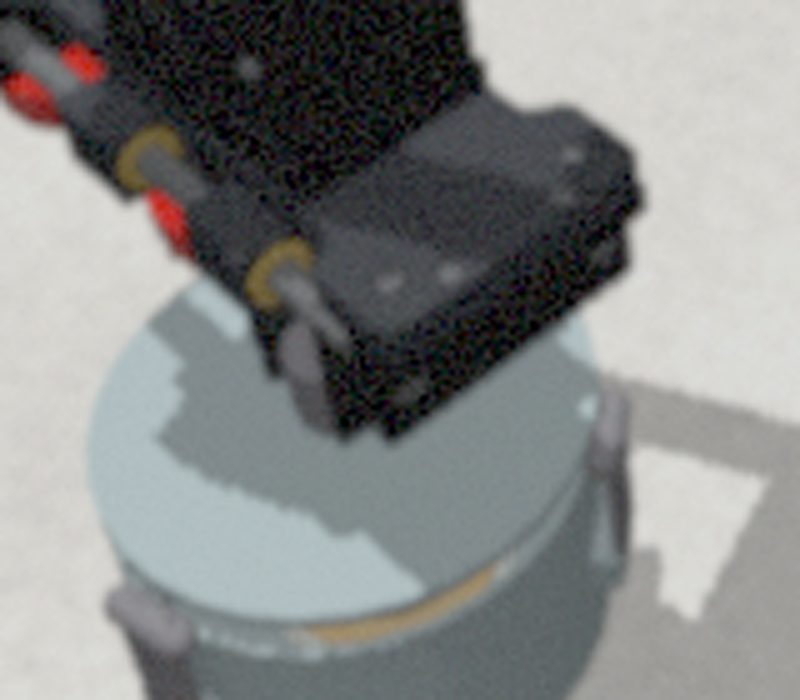

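View pics/g12t.png

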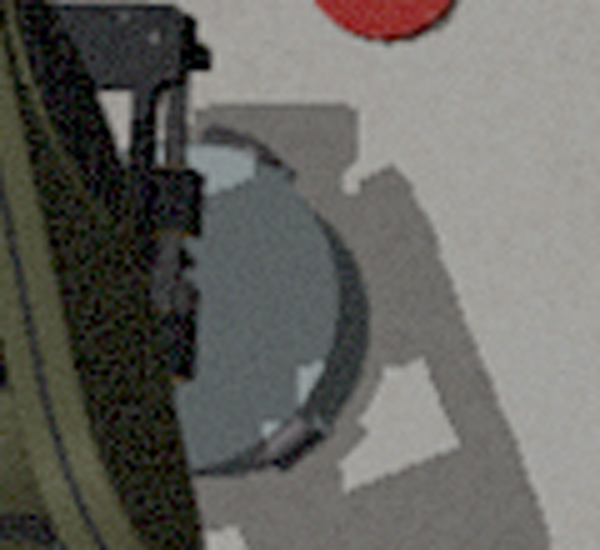

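```bash
python3 -m crank '0 0 0.3 0;-0.05 0 0.6 0;-0.1 0 0.9 0;-0.15 0 1.2 0;-0.15 0 1.4 0;-0.15 0 1.4 0';python3 go.py .518 .273 .08
```

```text
time: 32.05
tcp_pos: [0.5167, 0.2736, 0.1579]
orientation: [[1.0, 0.006, 0.01], [0.006, -1.0, 0.009], [0.01, -0.009, -1.0]]
force: [-2.3, 2.0, 9.7]
opening: 0.025
t 32.05 shift cm [ 0.13  0.06 -0.01] turn 0.006 tip [0.5174 0.2743 0.0799] F [-2.3  2.   9.7] open 0.025 q [0.39 0.1  1.92 0.   1.12 0.39] tilt [0.0097 0.0086]
```

Fingertips are at 0.0799, so the knob should be near 86 mm and home. I'll press a little more to be sure of all three clips.

```bash
python3 -m crank '0 0 0.3 0;0 0 0.5 0;0 0 0.5 0;0 0 0.5 0';python3 go.py .518 .273 .08; python3 -m crank '0 0 -0.4 0;0 0 -0.4 0;0 0 -0.4 0'; python3 go.py .518 .273 .08;
```

```text
time: 32.45
tcp_pos: [0.5168, 0.2737, 0.1578]
orientation: [[1.0, 0.006, 0.008], [0.006, -1.0, 0.007], [0.008, -0.007, -1.0]]
force: [-13.6, -5.2, 26.6]
opening: 0.0246
t 32.45 shift cm [ 0.11  0.07 -0.02] turn 0.006 tip [0.5175 0.2743 0.0798] F [-13.6  -5.2  26.6] open 0.0246 q [0.39 0.1  1.92 0.   1.12 0.39] tilt [0.0081 0.0074]
time: 32.75
tcp_pos: [0.517, 0.2739, 0.162]
orientation: [[1.0, 0.006, 0.008], [0.006, -1.0, 0.008], [0.008, -0.008, -1.0]]
force: [-1.2, 1.1, 3.6]
opening: 0.0249
t 32.75 shift cm [0.1  0.09 0.4 ] turn 0.006 tip [0.5176 0.2745 0.084 ] F [-1.2  1.1  3.6] open 0.0249 q [0.39 0.09 1.91 0.   1.12 0.39] tilt [0.0082 0.0078]
```

```bash
python3 -m crank '0 0 0 0;0 0 0 0;0 0 0 0;0 0 0 0' 0.6; python3 -m crank '0 0 -3 0;0 0 -7 0;0 0 -11 0;0 0 -11 0;0 0 -11 0'; python3 go.py .518 .1 .18
```

```text
time: 33.15
tcp_pos: [0.5168, 0.2737, 0.1615]
orientation: [[1.0, 0.006, 0.007], [0.006, -1.0, 0.007], [0.008, -0.007, -1.0]]
force: [-0.3, -0.2, -0.3]
opening: 0.0513
time: 33.65
tcp_pos: [0.5165, 0.273, 0.2729]
orientation: [[1.0, 0.006, 0.01], [0.006, -1.0, 0.008], [0.01, -0.008, -1.0]]
force: [-0.2, 1.5, -0.4]
opening: 0.0572
t 33.65 shift cm [ 0.04 17.32  1.34] turn 0.006 tip [0.5173 0.2737 0.1949] F [-0.2  1.5 -0.4] open 0.0572 q [ 0.39 -0.01  1.83  0.    1.32  0.39] tilt [0.0101 0.0083]
```

```bash
python3 -m crank '0 4 0 0;0 8.5 0 0;0 13 0 0;0 17.5 0 0;0 22 0 0;0 24 0 0;0 24 0 0'; cat > chk.py <<'E'
from h import *
import sys
k=sys.argv[1]
T=cam("top","tchk"+k);S=cam("side","schk"+k)
for r,n in((T,"top"),(S,"side")):
  h=[b for b in blobs(r,"lid",.074) if abs(b[1][0]-.518)<.04]
  print(n,h)
c=(.518,.273)
R=[(c,.065,.074,(0,0,255)),(c,.013,.098,(0,255,255))]
draw(S,R,"c"+k+"s",(140,260,300,400),5)
draw(T,R,"c"+k+"t",(120,200,260,310),5)
draw(S,[],"d"+k+"s",(140,260,300,400),5)
E
python3 chk.py 1
```

```text
time: 34.35
tcp_pos: [0.5169, 0.0308, 0.2685]
orientation: [[1.0, 0.002, 0.006], [0.002, -1.0, 0.008], [0.006, -0.008, -1.0]]
force: [0.2, 0.3, 0.7]
opening: 0.0572
top [(array([174., 261.]), array([0.518 , 0.2745, 0.0638]), 0.0008)]
side [(array([209., 339.]), array([0.5193, 0.2737, 0.0653]), 0.0009)]
```

View pics/c1s.png

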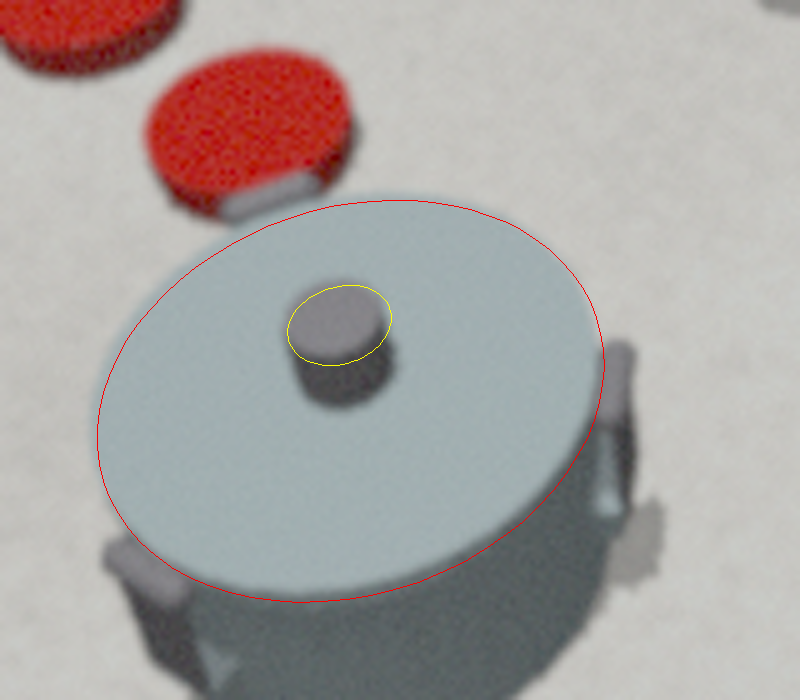

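View pics/c1t.png

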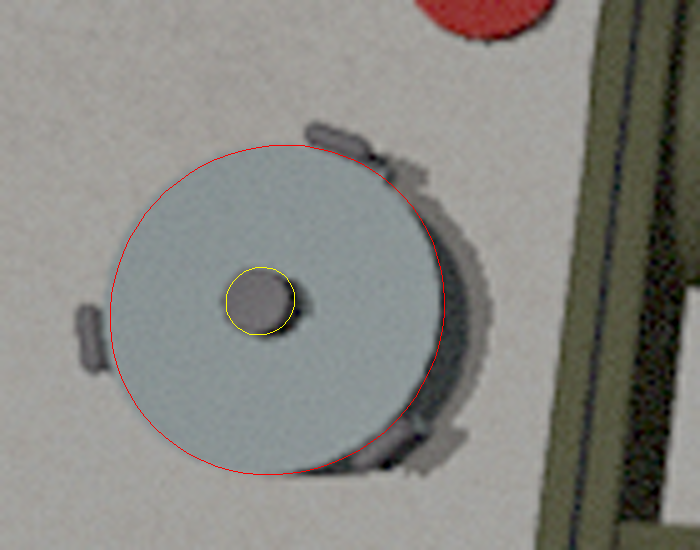

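View pics/d1s.png

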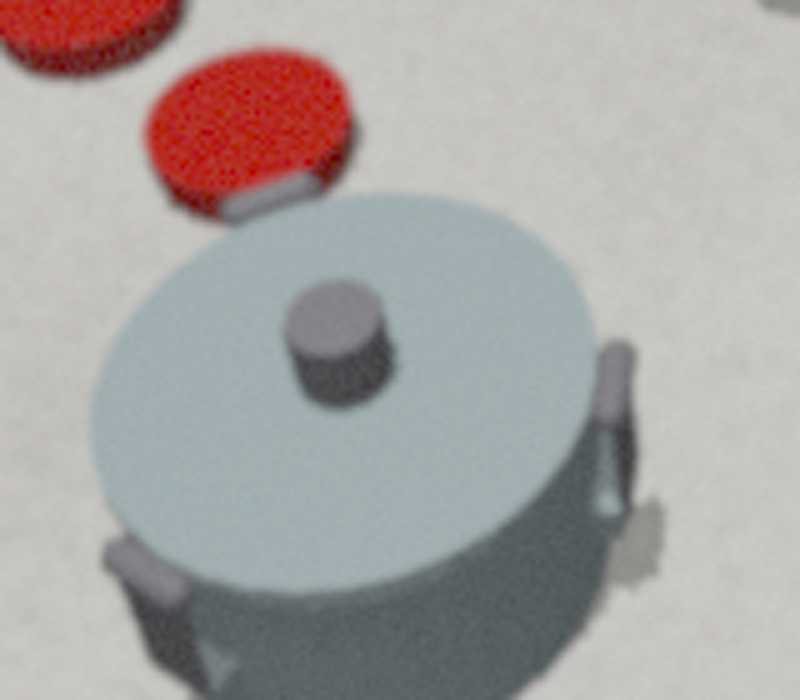

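Both views show the lid edge under the clip noses: side clips at crop (145,570), (618,380) and (265,195). For an independent height check, I'll touch the knob top with closed fingers, which also presses it centrally.

```bash
python3 -m crank '0 -4 0 0;0 -8.5 0 0;0 -13 0 0;0 -17.5 0 0;0 -22 0 0;0 -24 0 0;0 -24.2 0 0;0 -24.2 0 0' 0;python3 -m crank '0 0 0 0;0 0 0 0'; python3 go.py .5175 .2735 .105
```

```text
time: 35.25
tcp_pos: [0.5152, 0.2762, 0.2703]
orientation: [[1.0, 0.008, 0.006], [0.008, -1.0, 0.008], [0.006, -0.008, -1.0]]
force: [0.3, 0.3, 0.8]
opening: 0.0017
time: 35.45
tcp_pos: [0.5151, 0.2755, 0.2699]
orientation: [[1.0, 0.007, 0.005], [0.007, -1.0, 0.008], [0.005, -0.008, -1.0]]
force: [0.1, -0.1, 1.0]
opening: 0.0007
t 35.45 shift cm [0.2  0.27 8.69] turn 0.007 tip [0.5154 0.2761 0.1919] F [ 0.1 -0.1  1. ] open 0.0007 q [ 0.4  -0.01  1.83  0.01  1.32  0.39] tilt [0.0051 0.0077]
```

```bash
python3 -m crank '0.1 0.15 3 0;0.2 0.3 6 0;0.2 0.3 8 0;0.2 0.3 8.5 0;0.2 0.3 8.5 0;0.2 0.3 8.5 0';python3 go.py .5175 .2735 .1;python3 -m crank '0 0 0.2 0;0 0 0.4 0;0 0 0.4 0;0 0 0.4 0';python3 go.py .5175 .2735 .098
```

```text
time: 36.05
tcp_pos: [0.5183, 0.2731, 0.1864]
orientation: [[1.0, 0.006, 0.007], [0.006, -1.0, 0.009], [0.007, -0.009, -1.0]]
force: [-0.1, -0.2, 0.7]
opening: 0.0005
t 36.05 shift cm [-0.09 -0.04  0.84] turn 0.006 tip [0.5189 0.2737 0.1085] F [-0.1 -0.2  0.7] open 0.0005 q [0.39 0.07 1.89 0.01 1.17 0.38] tilt [0.0071 0.0086]
time: 36.45
tcp_pos: [0.5184, 0.2732, 0.1827]
orientation: [[1.0, 0.006, 0.008], [0.006, -1.0, 0.009], [0.008, -0.009, -1.0]]
force: [-0.1, 0.7, -0.3]
opening: 0.0006
t 36.45 shift cm [-0.09 -0.03  0.67] turn 0.006 tip [0.519  0.2739 0.1047] F [-0.1  0.7 -0.3] open 0.0006 q [0.39 0.07 1.9  0.01 1.16 0.38] tilt [0.0075 0.0087]
```

No contact at 0.1047, where an unsnapped knob top (at or above 0.103) would be near. Going on in 2 mm steps.

```bash
python3 -m crank '-0.05 0 0.2 0;-0.05 0 0.2 0;-0.05 0 0.2 0';python3 -m crank '0 0 0.2 0;0 0 0.2 0;0 0 0.2 0';python3 -m crank '0 0 0.2 0;0 0 0.2 0;0 0 0.2 0';python3 -m crank '0 0 0.2 0;0 0 0.2 0;0 0 0.2 0';python3 go.py .5175 .2735 .098
```

```text
time: 36.75
tcp_pos: [0.5178, 0.2732, 0.1805]
orientation: [[1.0, 0.006, 0.007], [0.006, -1.0, 0.009], [0.007, -0.009, -1.0]]
force: [-0.4, -0.1, -0.2]
opening: 0.0003
time: 37.05
tcp_pos: [0.5177, 0.2732, 0.1783]
orientation: [[1.0, 0.006, 0.007], [0.006, -1.0, 0.008], [0.007, -0.008, -1.0]]
force: [0.3, 0.8, -0.0]
opening: 0.0001
time: 37.35
tcp_pos: [0.5176, 0.2731, 0.1761]
orientation: [[1.0, 0.006, 0.006], [0.006, -1.0, 0.008], [0.007, -0.008, -1.0]]
force: [0.2, -0.2, -0.1]
opening: 0.0002
time: 37.65
tcp_pos: [0.5177, 0.2732, 0.1759]
orientation: [[1.0, 0.006, 0.006], [0.006, -1.0, 0.008], [0.006, -0.008, -1.0]]
force: [-3.8, -1.6, 8.6]
opening: 0.0002
t 37.65 shift cm [-0.02 -0.03 -0.01] turn 0.006 tip [0.5182 0.2739 0.0979] F [-3.8 -1.6  8.6] open 0.0002 q [0.39 0.08 1.9  0.01 1.15 0.38] tilt [0.0063 0.0081]
```

The knob top is at 0.0979 m against an expected 0.098 when home. One more firm press, then retreat and take final pictures.

```bash
python3 -m crank '0 0 0.2 0;0 0 0.3 0;0 0 0.3 0';python3 -m crank '0 0 -3 0;0 0 -7 0;0 0 -11 0;0 0 -14 0;0 0 -14 0;0 0 -14 0';python3 -m crank '0 4 0 0;0 8.5 0 0;0 13 0 0;0 17.5 0 0;-2 20 0 0;-5 21 0 0;-9 21 0 0;-9 21 0 0'; python3 chk.py 2; python3 - <<'E'
from h import *
T=cam("top","tend");S=cam("side","send")
for b in blobs(T,"blue",.07):print(*b)
for n,a,b in(("top","top0","tend"),("side","side0","send")):
    print()
E
```

```text
time: 37.95
tcp_pos: [0.5178, 0.2733, 0.1758]
orientation: [[1.0, 0.007, 0.006], [0.007, -1.0, 0.007], [0.006, -0.007, -1.0]]
force: [-6.1, -3.7, 14.0]
opening: 0.0002
time: 38.55
tcp_pos: [0.5172, 0.2723, 0.3163]
orientation: [[1.0, 0.007, 0.007], [0.007, -1.0, 0.008], [0.007, -0.008, -1.0]]
force: [0.5, -0.2, -0.2]
opening: 0.0006
time: 39.35
tcp_pos: [0.4248, 0.0613, 0.3107]
orientation: [[1.0, 0.006, 0.002], [0.006, -1.0, 0.008], [0.002, -0.008, -1.0]]
force: [1.5, 0.3, -0.4]
opening: 0.0003
top [(array([174., 261.]), array([0.5181, 0.2745, 0.0629]), 0.0014)]
side [(array([209., 341.]), array([0.517 , 0.2751, 0.0645]), 0.0009)]
[367. 277.] [ 0.493  -0.1048  0.0217] 0.0005
[307. 115.] [0.8281 0.0198 0.0847] 0.0242
```

View pics/tend.png

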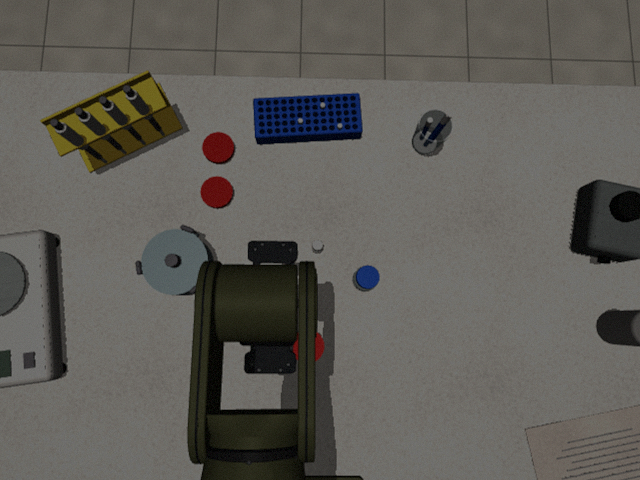

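View pics/send.png

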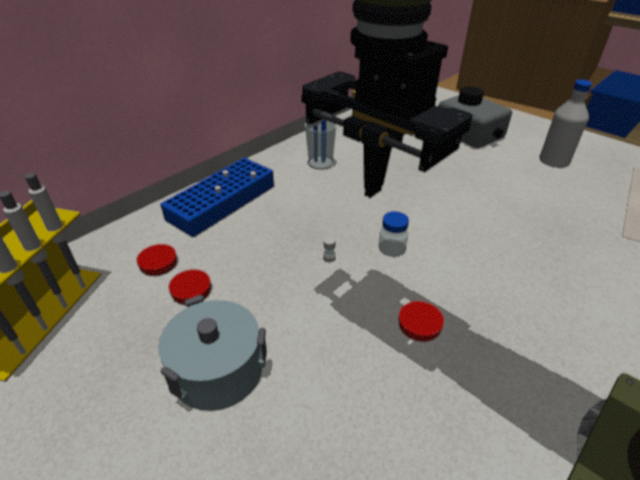

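View pics/d2s.png

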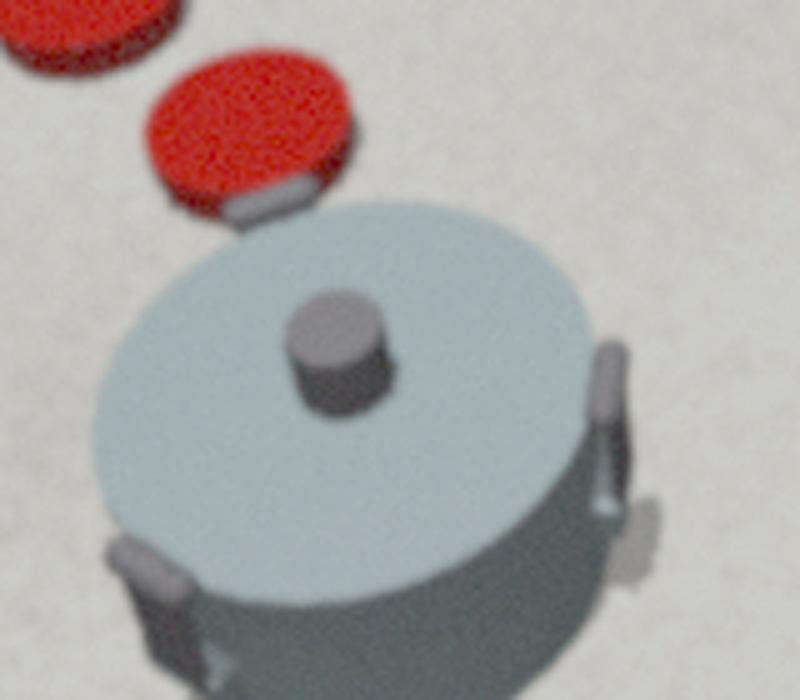

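The lid dropped about 2 px in the side view since the last check (crop knob y 318→328), and the right clip sprang inward. So my lifting with the knob still gripped had raised it, and the final press mended that. I'll compare overlays, clip positions and bystanders against the start.

```bash
python3 - <<'E'
from h import *
a=cv2.imread("pics/side0.png");b=cv2.imread("pics/schk1.png");c=cv2.imread("pics/send.png")
g=lambda i:np.clip(255*(i/255.)**0.6,0,255).astype(np.uint8)
cr=lambda i:cv2.resize(g(i[290:410,150:282]),(400,364),interpolation=2)
cv2.imwrite("pics/cmp.png",np.hstack([cr(b),cr(c)]))
cv2.imwrite("pics/cmp0.png",np.hstack([cr(a),cr(c)]))
# bystander difference
for n,x,y,u,v in(("side0",310,200,420,260),("top0",305,230,390,300)):
    p=cv2.imread(f"pics/{n}.png")[y:v,x:u].astype(float);q=cv2.imread(f"pics/{'send' if n=='side0' else 'tend'}.png")[y:v,x:u].astype(float)
    print(n,cv2.phaseCorrelate(p.mean(2),q.mean(2)))
E
```

```text
side0 ((-0.05218232056127903, -0.03495759140881205), 0.8773100589390732)
top0 ((-0.054017041479056616, -0.32192091754481567), 0.6256787831550333)
```

View pics/cmp.png

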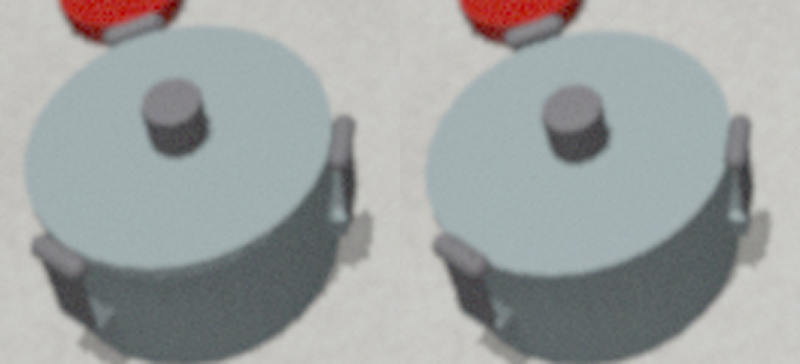

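View pics/cmp0.png

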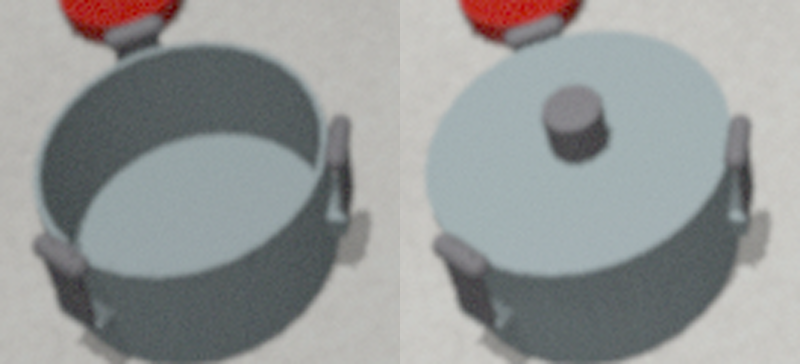

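View pics/c2s.png

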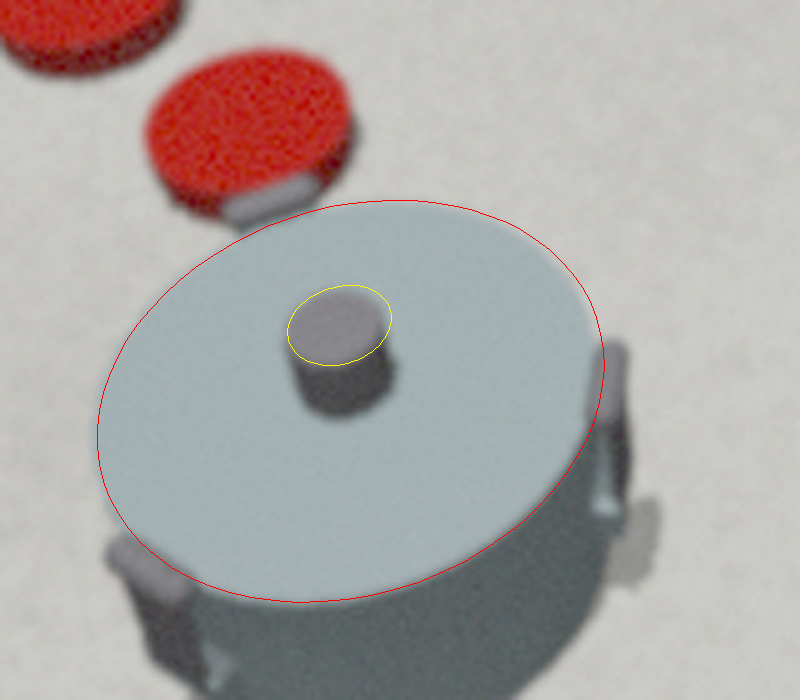

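The clips are back at their rest positions, the lid edge matches the home circle all round, and the bystanders have not moved. Handing in.

```bash
python3 - <<'E'
from workcell import manip,state
print(state()["time"]);print(manip.job_done())
E
```

```text
39.55
the job is handed in; nothing more can be done
None
```

The three dishes are stacked in the tub, largest at the bottom, and the lid is pressed home under all three clips. I handed the job in at 39.6 s; no verdict was reported.

**Stack:** before lidding, both cameras showed the dishes concentric to about 1 mm. The stack sits within about 2–3 mm of the tub's middle; my estimates of the tub's own centre disagreed by 2–3 mm.

**Lid:** the first press reached home height, but I then lifted 4 mm with the knob still gripped. The next picture showed the lid about 2 px too high and one clip pushed outward, so it had come at least partly loose, though I first took it for seated. I pressed the knob again with closed fingers. It stopped at 0.0979 m, against 0.098 expected when home, and held there under 14 N.

**Last checks:** all three clips are back in their rest positions over the lid's edge, and the edge matches a level, seated lid to about 1 px.

**Bystanders:** the jar and vial show no shift in the side view. The top view gave 0.3 px, which I put down to the arm's shadow, since the jar's own fit there is unchanged. The red look-alikes were not touched.

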